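Lay a washed measuring cylinder on the sloping drain rest

TASK

Put the washed measuring cylinder to drain: first lay it down on its side on the black bench without letting it topple or drop, and let go of it; then pick it up afresh and lay it in the two sloping V forks of the drain rest, mouth downhill over the drip tray, with its foot uphill of the upper fork and snug against it. Then let go; leave the flask, jar and bottle alone.

Things in the scene. Friction and masses are not known exactly. Their poses are not given: they have to be found in the camera images.
- cyl_mid (a point): Measuring cylinder, loose, about 90 g, 180 mm tall, starts upright: white barrel 28 mm in diameter, blue rings, open mouth; blue six-sided foot 52 mm across flats (60 corners), 12 mm thick. Point on the axis half-way up, 90 mm from either end; z runs from foot to mouth. Lying on a flat of its foot it does not roll; its axis is then 14 mm above the bench at the mouth, 26 mm at the foot
- cyl_heel (a point): Point on the cylinder's axis in the barrel-side face of its foot, 78 mm from the mid point towards the foot; this face stops against the upper fork. Same axes as cyl_mid
- cyl_mouth (a point): Point on the cylinder's axis at its mouth, 90 mm from the mid point. Same axes as cyl_mid
- forks: Upper of two fixed orange V forks on a 22 degree slope. Origin: where the axis of a seated cylinder passes the fork's outer (uphill) face; cyl_heel comes to lie here, the foot uphill, the mouth 168 mm downhill. x points up the slope along that axis, y is level, z square to the slope. The fork is an 8 mm plate (x -8 to 0 mm), its open 90 degree V 42 mm wide between the lips, which are level with that axis
- fork_low (a point): Centre of the lower fork, same shape as the upper one, at x = -104 mm on the same sloping axis (plate from x = -108 to -100 mm); same axes as forks. The 92 mm between the plates are free for fingers down to the drip tray. A cylinder laid in the Vs may stay where it is by friction: a push of a few newtons slides it down the slope
- drain_rest: Grey drip tray, 270 x 100 x 18 mm, that carries the forks; fixed. Origin: centre of its underside. Its x axis points level towards the high end; the forks' origin is 60 mm along x and 120 mm above the bench
- flask: Bystander: stoppered greenish conical flask, 80 mm wide, 125 mm tall; origin at the centre of its underside
- jar: Bystander: amber jar with white cap, 64 mm in diameter, 85 mm tall; origin at the centre of its underside
- reagent: Bystander: small white bottle with red cap, 56 mm in diameter, 110 mm tall; origin at the centre of its underside
There are look-alikes about, which are no part of the job. Of the things that look like the part that bears cyl_mid, the smallest one is meant.

How it is judged:
By the outcome, as a careful person would: the job done as asked, in the order asked, and still so for the second after the job is handed in, with the robot touching nothing.
It also fails if it takes over 64 s, if anything falls off the work surface, if the arm or the gripper's body presses on something with over 40 N, if the wrist force passes 120 N, or if a joint passes its speed limit or range.

ROBOT

A 7-joint arm with a two-finger parallel gripper is mounted at the origin on the work surface. World frame = base frame: x ahead of the robot, y to its left, z up, the work surface at z = 0. Lengths are in m, angles in rad, forces in N, time in s.
With the tool pointing down it reaches from about 0.425 to 0.925 m from the base axis. Payload 6.8 kg.
Tool frame: the origin (TCP) lies at the very end of the fingers, on their centre line; the grasp point (between the pads) lies 19 mm behind it; z points along the fingers, y is the direction in which the jaws open and shut (so a half turn about z gives the same grasp; the last joint's range is limited). The gripper opens to 85 mm and grips with 20 to 120 N. Pads are 22 mm wide; open, the fingers measure 114 mm over their backs; the gripper's body (76 mm by 85 mm) begins 54 mm behind the grasp point. The pads swing forward as they close: fully open they stand 13 mm farther back than shut.
Start: joints at [-1.439, 0.477, 0.022, 1.555, -0.011, 1.109, -0.083], TCP at [0.16, 0.656, 0.192] pointing down, gripper open.
Joint ranges: [-2.96, 2.96], [-0.34, 2.1], [-1.41, 1.46], [0.24, 2.44], [-1.37, 4.51], [0.17, 1.92], [-2.96, 2.96]. Speed limits (rad/s): [2.39, 2.39, 3.14, 3.14, 3.14, 3.14, 3.14].

INTERFACE

Orientations are given as a rotation vector (axis times angle).
In Python, from bench import monitor, viewer, job gives the robot as it stands. The module is installed in compiled form; this text tells all that it offers.
- The arm moves only by the tool drive_tool, never from a script. Its argument "commands" is a list of rows, each an object with "linear": the shift along the tool's x, y, z in m, a list of three; "dr": the turn, a rotation vector about the tool's x, y, z in degrees, a list of three; "jaw": the closure, from 0 (fully open) to 1 (shut). A call has 1 to 8 rows; each row shifts and turns the pose as measured when the row begins, along the tool's axes as they then stand; what a row does not reach is not made up. A row lasts 1/8 s, in which the tool goes at most 62.5 mm and 10.7 degrees, less where a joint would pass 70% of its speed; a pose out of reach is approached as far as the arm can. A call is refused whole if a number of a shift passes 0.0625 or a number of a turn 10.7, either way. A call with a gripper value outside its range is refused whole. The fingers move at their own pace and stop on an object; "force" is the grip in N (left out, the last holds). Time passes only in rows, so rows that do not move let the fingers close. It gives the time, the measured TCP pose, the force and the opening at its end, in the units of the state.
- monitor.get_obs(): the state, without advancing time (a new reading comes with each control period).
- viewer.grab_frame(name): name is "scene" or "top"; returns the picture (400x640x3 uint8, red, green, blue); there is no depth.
- viewer.calibration(name): a dict with "K" (3x3 intrinsics, pixels), "R" (3x3) and "t" (3): a world point X has camera coordinates R X + t. Camera axes: x right, y down, z forward; pixel columns grow to the right and rows downward; lengths in m; the calibration is good to about 2 mm. A picture is of the moment at which its call begins. calibration takes no time and is no camera call.
- job.hand_in(): hands the job in, once; it reports no verdict.
The state is a dict: "clock": time; "joints": joint angles; "qvel": joint speeds; "tau": joint torques, N m; "tcp_pos": TCP position; "orientation": TCP orientation; "contact_force": force on the tool from outside, world axes, zero at the start; "moment": the same for the moment, N m; "grip_width": finger opening in m.
Only numpy, scipy, OpenCV 4.12 (cv2) and the standard library are available. Lean on these libraries where they do the work, as an engineer would, in place of code of your own. Each camera call takes 0.05 s, during which the arm holds its last target.

## Working session

There is one attempt and no reset: what is moved stays moved. The work goes in short steps, Python scripts to look and compute and a tool call to move; the robot and the scene stay as the last step left them, time stands still between calls to the robot, and variables do not carry over. Pictures are saved under pics/ and viewed, and the job is handed in when it is done.

Besides the shell and the picture viewer there is one more tool, called after ">>>" as a command line: name --argument value ..., lists and objects as JSON in quotes. drive_tool: Moves the arm, as the interface text tells. Its arguments: {"type":"object","properties":{"commands":{"type":"array"},"force":{"type":"number"}},"required":["commands"]}

```bash
mkdir -p pics; ls
python3 - <<'E'
from bench import monitor, viewer, job
import cv2,numpy as np
for n in("scene","top"):
    f=viewer.grab_frame(n);cv2.imwrite(f"pics/{n}0.png",f[:,:,::-1])
    c=viewer.calibration(n);print(n,np.round(c["K"],1).tolist(),np.round(c["R"],3).tolist(),np.round(c["t"],3).tolist())
print(monitor.get_obs())
E
```

```text
pics
scene [[397.4, 0.0, 314.9], [0.0, 397.4, 207.5], [0.0, 0.0, 1.0]] [[-0.808, 0.589, 0.007], [0.387, 0.54, -0.748], [-0.444, -0.602, -0.664]] [0.505, -0.101, 1.283]
top [[373.8, 0.0, 310.7], [0.0, 373.8, 197.2], [0.0, 0.0, 1.0]] [[0.004, -0.999, -0.031], [-0.997, -0.002, -0.071], [0.071, 0.032, -0.997]] [-0.002, 0.641, 0.853]
{'clock': 0.1, 'joints': array([-1.43908656,  0.47776328,  0.02237301,  1.55632907, -0.01149976,
        1.10929125, -0.08310475]), 'qvel': array([-1.04237195e-03, -1.76127740e-03,  1.33978528e-03, -2.53471455e-03,
        1.06680211e-03,  1.21520260e-03, -9.62772909e-05]), 'tau': array([ 3.60868893e-03, -5.97762644e+01,  1.61319997e+00, -2.81956565e+01,
        1.28133970e-02,  4.93273212e-03,  7.07604215e-06]), 'tcp_pos': array([0.16021862, 0.65510602, 0.19130276]), 'orientation': array([-3.75800335e-01, -3.11897033e+00,  2.60927863e-03]), 'contact_force': array([-0.87766215,  0.37804881,  0.06583098]), 'moment': array([-0.00460106, -0.02580523, -0.03077481]), 'grip_width': 0.0857016584284921}
```

View pics/scene0.png

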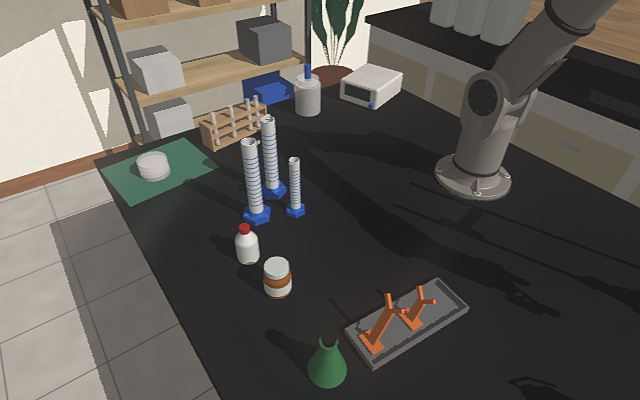

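View pics/top0.png

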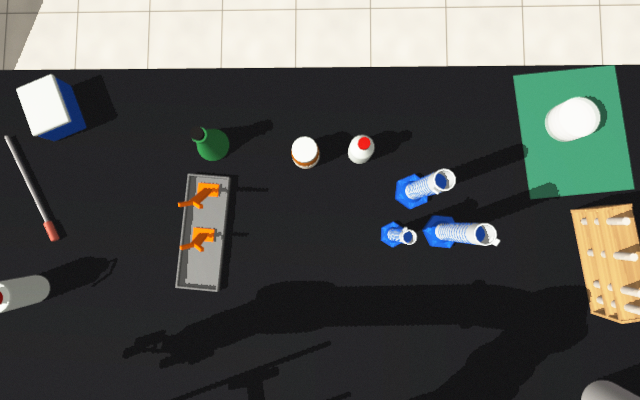

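The target, the smallest cylinder, is at top (391,234) and scene (295,210). The rest is at top (205,232) and scene (407,320). I'll enlarge both.

Run:
```python
import cv2
s=cv2.imread("pics/scene0.png");t=cv2.imread("pics/top0.png")
def crop(im,x0,y0,x1,y1,k,n): cv2.imwrite(n,cv2.resize(im[y0:y1,x0:x1],None,fx=k,fy=k,interpolation=cv2.INTER_CUBIC))
crop(s,270,145,330,225,7,"pics/c1.png")
crop(t,370,200,510,260,5,"pics/c2.png")
crop(s,340,270,475,370,5,"pics/c3.png")
crop(t,165,165,245,300,4.4,"pics/c4.png")
```

```text
(no output)
```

View pics/c1.png

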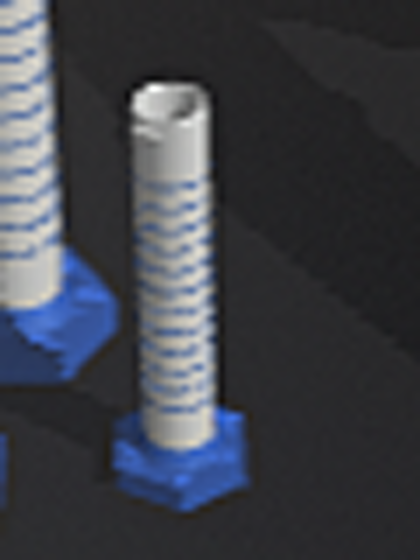

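View pics/c2.png

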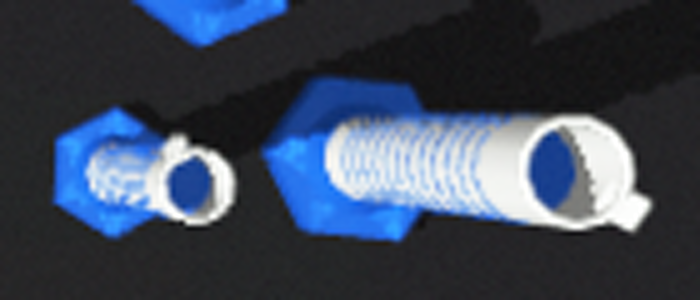

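View pics/c3.png

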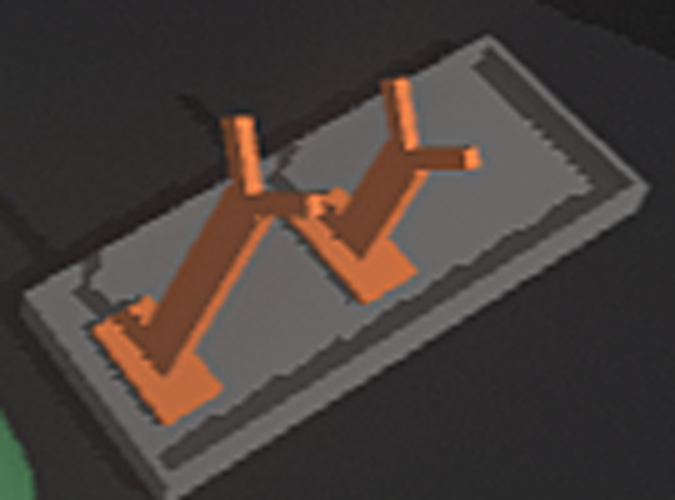

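View pics/c4.png

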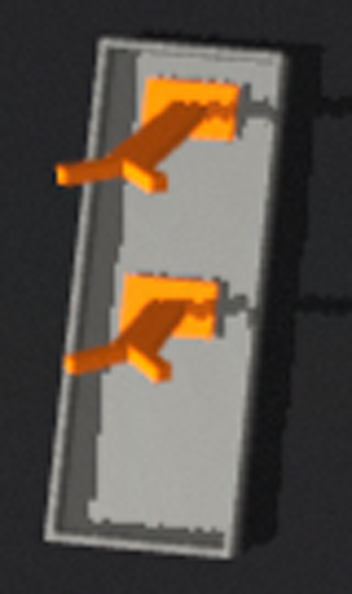

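```bash
cat > h.py <<'E'
import numpy as np,cv2
from scipy.optimize import least_squares
from scipy.spatial.transform import Rotation as Ro
from bench import monitor, viewer, job
C={n:viewer.calibration(n) for n in("scene","top")}
def proj(n,X):
    c=C[n];X=np.atleast_2d(X)@np.array(c["R"]).T+np.array(c["t"]);p=X@np.array(c["K"]).T
    return p[:,:2]/p[:,2:]
def cr(x0,y0,k,pts): return (np.atleast_2d(pts)+.5)/k-.5+np.array([x0,y0])
def ray(n,uv,z):
    c=C[n];d=np.linalg.inv(c["K"])@np.array([*uv,1]);R=np.array(c["R"]);o=-R.T@c["t"];d=R.T@d
    return o+d*(z-o[2])/d[2]
E
python3 - <<'E'
from h import *
m_t=cr(370,200,5,[196,186])[0]; m_s=cr(270,145,7,[170,104])[0]; b_s=cr(270,145,7,[180,437])[0]
print("mouth top",ray("top",m_t,.18),"scene",ray("scene",m_s,.18),"base scene",ray("scene",b_s,.012))
f=cr(370,200,5,[[57,138],[55,205],[113,238],[117,106]])
for p in f: print(ray("top",p,.0),ray("top",p,.012))
# tray: top rim corners z=.018 
T=cr(165,165,4.4,[[102,38],[287,54],[235,557],[45,542]])
S=cr(340,270,5,[[22,295],[490,36],[648,187],[168,495]])
print("traytop",[ray("top",p,.018).round(4) for p in T])
print("traysc",[ray("scene",p,.018).round(4) for p in S])
# forks lips z: origin at 0.12
print(proj("top",[[0,0,0]]))
E
```

```text
mouth top [ 0.55510618 -0.19065315  0.18      ] scene [ 0.55399254 -0.19225657  0.18      ] base scene [ 0.55271725 -0.19526586  0.012     ]
[ 0.57147837 -0.16647886  0.        ] [ 0.57157687 -0.16461697  0.012     ]
[ 0.53982129 -0.16525218  0.        ] [ 0.54034399 -0.16340672  0.012     ]
[ 0.52445996 -0.19239402  0.        ] [ 0.52518849 -0.19018487  0.012     ]
[ 0.58676684 -0.19497257  0.        ] [ 0.58666049 -0.19272887  0.012     ]
traytop [array([0.6981, 0.2945, 0.018 ]), array([0.6894, 0.1931, 0.018 ]), array([0.4212, 0.2155, 0.018 ]), array([0.428 , 0.3176, 0.018 ])]
traysc [array([0.6904, 0.1952, 0.018 ]), array([0.4201, 0.2185, 0.018 ]), array([0.4286, 0.3172, 0.018 ]), array([0.6996, 0.2973, 0.018 ])]
[[309.8822723  478.17879421]]
```

Cylinder at about (0.5545,-0.192). Tray centre is about (0.5595,0.256), yaw -4.7°, with the high end at +x. I'll travel over, taking kinematic samples on the way.

>>> drive_tool --commands '[{"linear":[-0.02,-0.03,-0.04],"dr":[0,0,0],"jaw":0.3},{"linear":[-0.03,-0.04,-0.03],"dr":[0,0,0],"jaw":0.3},{"linear":[-0.035,-0.045,-0.01],"dr":[0,0,0],"jaw":0.3},{"linear":[-0.035,-0.045,0],"dr":[0,0,0],"jaw":0.3}]' --force 30

```text
clock: 0.6
tcp_pos: [0.2376, 0.4689, 0.2708]
orientation: [-0.364, -3.119, 0.01]
contact_force: [1.7, 0.7, -0.8]
grip_width: 0.0596
```

```bash
cat > log.py <<'E'
from h import *
import json
o=monitor.get_obs()
d={k:np.array(v).tolist() for k,v in o.items()}
open("log.jsonl","a").write(json.dumps(d)+"\n")
R=Ro.from_rotvec(o["orientation"]).as_matrix()
print("t",round(o["clock"],2),"q",o["joints"].round(3),"p",o["tcp_pos"].round(4),"w",round(o["grip_width"],4),"F",o["contact_force"].round(1));print(R.round(3))
E
python3 log.py
```

```text
t 0.6 q [-1.279  0.163  0.067  1.81  -0.012  1.175  0.13 ] p [0.2376 0.4689 0.2708] w 0.0596 F [ 1.7  0.7 -0.8]
[[-0.973  0.23  -0.002]
 [ 0.23   0.973 -0.006]
 [ 0.001 -0.006 -1.   ]]
```

>>> drive_tool --commands '[{"linear":[-0.04,-0.044,0],"dr":[6,0,0],"jaw":0.3},{"linear":[-0.04,-0.044,0],"dr":[6,0,0],"jaw":0.3},{"linear":[-0.04,-0.044,0],"dr":[0,6,0],"jaw":0.3}]'

```text
clock: 0.98
tcp_pos: [0.3233, 0.3091, 0.2858]
orientation: [-0.354, -2.97, 0.313]
contact_force: [1.6, 0.5, -0.3]
grip_width: 0.0596
```

```bash
python3 log.py
```

```text
t 0.97 q [-1.065  0.174  0.192  1.793 -0.031  1.425  0.47 ] p [0.3233 0.3091 0.2858] w 0.0596 F [ 1.6  0.5 -0.3]
[[-0.963  0.218 -0.156]
 [ 0.245  0.951 -0.189]
 [ 0.107 -0.22  -0.97 ]]
```

>>> drive_tool --commands '[{"linear":[-0.04,-0.044,0],"dr":[0,6,0],"jaw":0.3},{"linear":[-0.04,-0.044,0],"dr":[-10,0,0],"jaw":0.3},{"linear":[-0.04,-0.044,0],"dr":[-10,0,0],"jaw":0.3}]'

```text
clock: 1.35
tcp_pos: [0.4119, 0.1493, 0.2855]
orientation: [-0.418, -2.913, -0.233]
contact_force: [2.2, 0.7, 0.3]
grip_width: 0.0596
```

```bash
python3 log.py
```

```text
t 1.35 q [-0.686  0.062  0.405  1.923 -0.256  1.281  1.094] p [0.4119 0.1493 0.2855] w 0.0596 F [2.2 0.7 0.3]
[[-0.942  0.292 -0.164]
 [ 0.262  0.948  0.181]
 [ 0.208  0.127 -0.97 ]]
```

```bash
cat > kin.py <<'E'
import numpy as np,json,itertools
from scipy.optimize import least_squares
from scipy.spatial.transform import Rotation as Ro
def fk(q,p,s):
    psi,h,a1,L1,a3,L2,a5,L3,phi=p
    r=lambda ax,a:Ro.from_euler(ax,a)
    R=r('z',s[0]*q[0]+psi);t=np.array([0,0,h])
    t=t+R.apply([a1,0,0]);R=R*r('y',q[1]);t=t+R.apply([0,0,L1]);R=R*r('z',s[1]*q[2]);t=t+R.apply([a3,0,0])
    R=R*r('y',q[3]);t=t+R.apply([-a3*0+a5,0,L2]);R=R*r('z',s[2]*q[4]);R=R*r('y',q[5]);t=t+R.apply([0,0,L3]);R=R*r('z',s[3]*q[6]+phi)
    return R,t
def load():
    D=[json.loads(l) for l in open("log.jsonl")]
    D.append(dict(joints=[-1.43908656,0.47776328,0.02237301,1.55632907,-0.01149976,1.10929125,-0.08310475],tcp_pos=[0.16021862,0.65510602,0.19130276],orientation=[-3.75800335e-01,-3.11897033,2.60927863e-03]))
    return D
def fit(s,p0=None,ret=False):
    D=load()
    def f(p):
        o=[]
        for d in D:
            R,t=fk(d["joints"],p,s);o+=list((t-d["tcp_pos"])*5);o+=list((R.inv()*Ro.from_rotvec(d["orientation"])).as_rotvec())
        return np.array(o)
    best=None
    for psi in ([0,1.5,3,-1.5] if p0 is None else [0]):
        for phi in ([0,1.5,3,-1.5] if p0 is None else [0]):
            x=[psi,.35,0,.4,0,.4,0,.25,phi] if p0 is None else p0
            r=least_squares(f,x)
            if best is None or r.cost<best.cost:best=r
    return best
if __name__=="__main__":
    for s in itertools.product([1,-1],repeat=4):
        b=fit(s);print(s,b.cost.round(6),b.x.round(4))
E
python3 kin.py | sort -k5 | head -40
```

```text
(-1, -1, -1, -1) 0.001807 [-0.0945  0.5481 -0.0501  0.5692 -0.0191  0.6452  0.2185  0.3878  1.4777]
(-1, -1, 1, -1) 0.168694 [-0.1307  0.2524  0.3063  0.5494  0.0515  0.1814  0.2213  0.2419  1.4843]
(-1, 1, -1, -1) 0.196285 [-0.1216  0.0961  0.8732  0.5529  0.1432 -0.5447  0.2016  0.3841  1.786 ]
(-1, 1, 1, -1) 0.426288 [-0.1389 -0.5105  0.4842  0.5663  0.0992 -0.3484 -0.36    0.2297  1.8206]
(1, -1, 1, 1) 0.499944 [-3.4773  7.7981 -0.0488  2.2227 -0.5621  4.1157  7.8007  1.0281  1.3911]
(1, -1, -1, 1) 0.593219 [ 2.8421  6.5588 -1.1339  2.2866 -0.7104  4.7878  6.4502  0.8371  1.3618]
(-1, 1, 1, 1) 0.72558 [-0.136  -0.5399  0.4873  0.5642  0.1007 -0.3643 -0.3846  0.2269  1.0252]
(1, 1, -1, 1) 0.730159 [ 2.5416  7.1901  2.5338  2.0782 -0.0771  0.8871  7.8886  1.4117  1.4026]
(-1, 1, -1, 1) 0.746418 [-0.1246  0.1214  0.8712  0.5554  0.1419 -0.5306  0.2259  0.3843  0.9785]
(1, -1, -1, -1) 0.969438 [ 2.843   6.5699 -1.1344  2.2886 -0.7112  4.7932  6.4608  0.8386  2.1648]
(1, -1, 1, -1) 1.16866 [-0.331  -7.6609 -0.0157 -2.0921  1.0953 -4.6874 -7.9015 -1.072  -0.941 ]
(1, 1, 1, 1) 1.486193 [ 2.4847  3.698   1.4209  2.1568 -0.1386  0.939   5.4729  0.1709  1.4122]
(-1, -1, 1, 1) 1.543772 [ 3.018  -0.124  -0.3631 -0.4163  0.4825 -0.7654 -0.3254 -0.2844  3.8475]
(-1, -1, -1, 1) 1.583322 [-0.0983  0.5086 -0.045   0.5648 -0.0164  0.6227  0.1851  0.3831  6.9518]
(1, 1, -1, -1) 2.152689 [ 2.5415  7.1909  2.5338  2.0782 -0.0771  0.8875  7.8894  1.4116  2.2019]
(1, 1, 1, -1) 3.219948 [ 2.4824  3.7245  1.4214  2.1568 -0.1388  0.9492  5.4954  0.1727  2.2094]
```

```bash
cat > kin2.py <<'E'
from kin import load
import numpy as np
from scipy.optimize import least_squares
from scipy.spatial.transform import Rotation as Ro
S=-1
# p: psi,phi, qoff(7), then translations 3 each: after q1? (t0..t7)
def fk(q,p):
    psi,phi=p[:2];T=np.reshape(p[2:2+21],(7,3));
    R=Ro.from_euler('z',psi);t=np.zeros(3)
    for i,ax in enumerate('zyzyzyz'):
        R=R*Ro.from_euler(ax,(q[i] if ax=='y' else -q[i]))
        t=t+R.apply(T[i])
    return R*Ro.from_euler('z',phi),t
p0=np.array([-.09,1.48, 0,0,.35, 0,0,.4, 0,0,0, 0,0,.4, 0,0,0, 0,0,.0, 0,0,.3])
def fit(lam=.02):
    D=load()
    def f(p):
        o=[]
        for d in D:
            R,t=fk(d["joints"],p);o+=list((t-d["tcp_pos"])*1000);o+=list((R.inv()*Ro.from_rotvec(d["orientation"])).as_rotvec()*1000)
        return np.concatenate([o,(p-p0)[2:]*1000*lam])
    r=least_squares(f,p0)
    return r,D
if __name__=="__main__":
    r,D=fit();p=r.x
    print(p[:2]);print(p[2:].reshape(7,3).round(3))
    for d in D:
        R,t=fk(d["joints"],p);print(((t-d["tcp_pos"])*1000).round(1),((R.inv()*Ro.from_rotvec(d["orientation"])).as_rotvec()*1000).round(1))
E
python3 kin2.py
```

```text
[-1.54004519e-04  1.57064466e+00]
[[ 0.016 -0.025  0.298]
 [ 0.003 -0.025  0.47 ]
 [ 0.002 -0.008  0.07 ]
 [ 0.014 -0.008  0.428]
 [ 0.004 -0.003  0.028]
 [-0.006 -0.003  0.032]
 [ 0.005  0.01   0.332]]
[0.1 0.2 0. ] [ 0. -0. -0.]
[ 0. -0. -0.] [ 0. -0.  0.]
[-0.  0.  0.] [0. 0. 0.]
[-0.1 -0.1  0. ] [-0. -0. -0.]
```

```bash
cat > ik.py <<'E'
from kin2 import *
lo=np.array([-2.96,-.34,-1.41,.24,-1.37,.17,-2.96]);hi=np.array([2.96,2.1,1.46,2.44,4.51,1.92,2.96])
def ik(p,R,t,q0,w=.003,m=.03):
    def f(q):
        A,b=fk(q,p);return np.concatenate([(b-t)*10,(A.inv()*R).as_rotvec()*3,(q-q0)*w])
    q0=np.clip(q0,lo+m+.001,hi-m-.001)
    r=least_squares(f,q0,bounds=(lo+m,hi-m));A,b=fk(r.x,p)
    return r.x,np.linalg.norm(b-t),np.linalg.norm((A.inv()*R).as_rotvec())
def toolR(w,a,flip=1):
    """w heading angle of tool pointing, a tilt from vertical; jaw (tool y) horizontal perpendicular"""
    W=np.array([np.cos(w),np.sin(w),0]);k=np.array([0,0,1.])
    z=np.sin(a)*W-np.cos(a)*k;y=flip*np.cross(k,W);x=np.cross(y,z);return Ro.from_matrix(np.c_[x,y,z])
E
cat > srch.py <<'E'
from ik import *
r,D=fit();p=r.x;qs=np.array(D[-2]["joints"])
rng=np.random.default_rng(0)
d=.014
for wd in [0,-30,-60,-90,30,60,90]:
  for fl in (1,-1):
    for a in (30,45,60):
      w=np.radians(wd);
      best=None
      R=toolR(w,np.radians(a),fl);t=np.array([.5545,-.192,.10])+R.apply([0,0,d])
      for k in range(3):
        q,e,er=ik(p,R,t,qs if k==0 else qs+rng.normal(0,.6,7))
        if best is None or e+er<best[0]: best=(e+er,q)
      if best[0]>.01: print(wd,fl,a,"start no",round(best[0],3));continue
      for L in [(.5,0),(.55,0.05),(.6,-.05),(.65,.05),(.45,.05)]:
        q=best[1];E=[]
        for s in np.linspace(0,1,7):
          ang=np.radians(a-s*94);Rr=toolR(w,ang,fl);
          c=(1-s)*np.array([.5545,-.192,.2])+s*np.array([*L,.022]);q,e,er=ik(p,Rr,c+Rr.apply([0,0,d]),q);E.append(e+er)
        print(wd,fl,a,L,np.round(E,3),q.round(2) if max(E)<.01 else "")
E
time python3 srch.py
```

```text
0 1 30 (0.5, 0) [0. 0. 0. 0. 0. 0. 0.] [ 0.01  1.16 -0.2   1.21  0.02  1.89  1.38]
0 1 30 (0.55, 0.05) [0.    0.    0.    0.    0.    0.    0.076] 
0 1 30 (0.6, -0.05) [0.   0.   0.   0.   0.   0.   0.16] 
0 1 30 (0.65, 0.05) [0.    0.    0.    0.    0.    0.004 0.243] 
0 1 30 (0.45, 0.05) [0. 0. 0. 0. 0. 0. 0.] [ 0.29  1.29 -0.85  1.31  0.33  1.89  0.92]
0 1 45 start no 0.243
0 1 60 start no 0.025
0 -1 30 start no 0.017
0 -1 45 (0.5, 0) [0.014 0.162 0.326 0.501 0.683 0.869 1.059] 
0 -1 45 (0.55, 0.05) [0.014 0.159 0.327 0.51  0.703 0.902 1.106] 
0 -1 45 (0.6, -0.05) [0.014 0.17  0.348 0.541 0.745 0.958 1.178] 
0 -1 45 (0.65, 0.05) [0.014 0.163 0.343 0.544 0.758 0.982 1.213] 
0 -1 45 (0.45, 0.05) [0.014 0.156 0.314 0.484 0.654 0.824 0.712] 
0 -1 60 start no 0.03
-30 1 30 (0.5, 0) [0. 0. 0. 0. 0. 0. 0.] [ 0.43  1.22 -0.61  1.26 -0.01  1.75  0.93]
-30 1 30 (0.55, 0.05) [0. 0. 0. 0. 0. 0. 0.] [ 0.35  1.27 -0.63  1.12 -0.03  1.8   0.86]
-30 1 30 (0.6, -0.05) [0.   0.   0.   0.   0.   0.   0.08] 
-30 1 30 (0.65, 0.05) [0.    0.    0.    0.    0.    0.    0.093] 
-30 1 30 (0.45, 0.05) [0. 
[... 11940 characters left out ...]
5  1.11  0.95  1.85 -0.03  0.79 -0.31]
90 -1 45 (0.65, 0.05) [0. 0. 0. 0. 0. 0. 0.] [-1.06  1.13  0.88  1.62 -0.01  1.01 -0.4 ]
90 -1 45 (0.45, 0.05) [0. 0. 0. 0. 0. 0. 0.] [-1.31  0.97  0.83  2.07  0.05  0.84 -0.61]
90 -1 60 (0.5, 0) [0. 0. 0. 0. 0. 0. 0.] [-1.18  0.94  1.01  2.1  -0.31  0.67 -0.06]
90 -1 60 (0.55, 0.05) [0. 0. 0. 0. 0. 0. 0.] [-1.17  0.97  0.99  1.94 -0.3   0.8  -0.13]
90 -1 60 (0.6, -0.05) [0. 0. 0. 0. 0. 0. 0.] [-0.99  1.01  1.01  1.9  -0.34  0.73  0.06]
90 -1 60 (0.65, 0.05) [0. 0. 0. 0. 0. 0. 0.] [-1.04  1.06  0.98  1.7  -0.31  0.91 -0.09]
90 -1 60 (0.45, 0.05) [0. 0. 0. 0. 0. 0. 0.] [-1.31  0.9   0.98  2.16 -0.28  0.7  -0.2 ]
real	3m29.057s
user	3m25.617s
sys	0m0.226s
```

The pose model works. The plan is to grasp with the tool heading -60° and tilted 60°, then lay the cylinder down by turning about the jaw axis. Next is a helper that computes the rows.

```bash
cat > plan.py <<'E'
from h import *
import math
def toolR(wd,ad,flip=1):
    w=np.radians(wd);a=np.radians(ad)
    W=np.array([np.cos(w),np.sin(w),0]);k=np.array([0,0,1.])
    z=np.sin(a)*W-np.cos(a)*k;y=flip*np.cross(k,W);x=np.cross(y,z);return Ro.from_matrix(np.c_[x,y,z])
def plan(segs,vmax=.055,wmax=9.5):
    o=monitor.get_obs();R=Ro.from_rotvec(o["orientation"]);t=np.array(o["tcp_pos"])
    print("now",round(o["clock"],2),t.round(4),"F",o["contact_force"].round(1),"w",round(o["grip_width"],4),"q",o["joints"].round(2))
    for (R1,t1,*v) in segs:
        t1=np.array(t1);vm,wm=(v+[vmax,wmax][len(v):])
        dr=(R.inv()*R1).as_rotvec();n=max(1,math.ceil(max(np.linalg.norm(t1-t)/vm,np.degrees(np.linalg.norm(dr))/wm)-.02))
        print("seg",n,"rows")
        for i in range(n):
            Ri=R*Ro.from_rotvec(dr*i/n);l=Ri.inv().apply((t1-t)/n)
            print('{"linear":',l.round(4).tolist(),', "dr":',np.degrees(dr/n).round(1).tolist(),'}')
        R,t=R1,t1
E
python3 - <<'E'
from plan import *
R=toolR(-60,60);c=np.array([.5545,-.192,.085]);z=R.apply([0,0,1])
plan([(R,[.47,.0,.22]),(R,c-.1*z)])
E
```

```text
now 1.35 [0.4119 0.1493 0.2855] F [2.2 0.7 0.3] w 0.0596 q [-0.69  0.06  0.41  1.92 -0.26  1.28  1.09]
seg 9 rows
{"linear": [-0.0119, -0.0148, 0.003] , "dr": [2.8, -7.9, 4.3] }
{"linear": [-0.0124, -0.0136, 0.0054] , "dr": [2.8, -7.9, 4.3] }
{"linear": [-0.0125, -0.0124, 0.0078] , "dr": [2.8, -7.9, 4.3] }
{"linear": [-0.0122, -0.011, 0.01] , "dr": [2.8, -7.9, 4.3] }
{"linear": [-0.0114, -0.0096, 0.0122] , "dr": [2.8, -7.9, 4.3] }
{"linear": [-0.0103, -0.0081, 0.0141] , "dr": [2.8, -7.9, 4.3] }
{"linear": [-0.0087, -0.0066, 0.0158] , "dr": [2.8, -7.9, 4.3] }
{"linear": [-0.0069, -0.0052, 0.0172] , "dr": [2.8, -7.9, 4.3] }
{"linear": [-0.0048, -0.0039, 0.0182] , "dr": [2.8, -7.9, 4.3] }
seg 3 rows
{"linear": [0.0042, -0.0076, 0.0494] , "dr": [0.0, 0.0, 0.0] }
{"linear": [0.0042, -0.0076, 0.0494] , "dr": [0.0, 0.0, 0.0] }
{"linear": [0.0042, -0.0076, 0.0494] , "dr": [0.0, 0.0, 0.0] }
```

>>> drive_tool --commands '[{"linear":[-0.012,-0.015,0.003],"dr":[2.8,-7.9,4.3],"jaw":0.3},{"linear":[-0.0124,-0.0136,0.005],"dr":[2.8,-7.9,4.3],"jaw":0.3},{"linear":[-0.0125,-0.0124,0.008],"dr":[2.8,-7.9,4.3],"jaw":0.3},{"linear":[-0.012,-0.011,0.01],"dr":[2.8,-7.9,4.3],"jaw":0.3},{"linear":[-0.0114,-0.0096,0.012],"dr":[2.8,-7.9,4.3],"jaw":0.3},{"linear":[-0.01,-0.008,0.014],"dr":[2.8,-7.9,4.3],"jaw":0.3},{"linear":[-0.009,-0.0066,0.016],"dr":[2.8,-7.9,4.3],"jaw":0.3},{"linear":[-0.007,-0.005,0.017],"dr":[2.8,-7.9,4.3],"jaw":0.3}]'

```text
clock: 2.35
tcp_pos: [0.4664, -0.002, 0.2302]
orientation: [1.082, 1.989, -0.555]
contact_force: [-0.3, -0.4, -1.2]
grip_width: 0.0598
```

```bash
python3 log.py
python3 - <<'E'
from plan import *
R=toolR(-60,60);c=np.array([.5545,-.192,.085]);z=R.apply([0,0,1])
plan([(R,[.48,-.04,.18]),(R,c-.1*z)])
E
```

```text
t 2.35 q [-0.883  0.183  0.056  2.298  0.965  1.217 -0.875] p [ 0.4664 -0.002   0.2302] w 0.0598 F [-0.3 -0.4 -1.2]
[[-0.325  0.841  0.431]
 [ 0.496  0.54  -0.68 ]
 [-0.805 -0.007 -0.593]]
now 2.35 [ 0.4664 -0.002   0.2302] F [-0.3 -0.4 -1.2] w 0.0598 q [-0.88  0.18  0.06  2.3   0.97  1.22 -0.88]
seg 2 rows
{"linear": [0.0086, -0.0044, 0.0307] , "dr": [1.0, -3.2, 0.9] }
{"linear": [0.0102, -0.004, 0.0303] , "dr": [1.0, -3.2, 0.9] }
seg 2 rows
{"linear": [-0.0011, -0.0057, 0.0469] , "dr": [0.0, 0.0, 0.0] }
{"linear": [-0.0011, -0.0057, 0.0469] , "dr": [0.0, 0.0, 0.0] }
```

>>> drive_tool --commands '[{"linear":[0.009,-0.0044,0.031],"dr":[1.0,-3.2,0.9],"jaw":0.3},{"linear":[0.01,-0.004,0.03],"dr":[1.0,-3.2,0.9],"jaw":0.3},{"linear":[-0.001,-0.0057,0.047],"dr":[0,0,0],"jaw":0.3},{"linear":[-0.001,-0.0057,0.047],"dr":[0,0,0],"jaw":0.3}]'

```text
clock: 2.85
tcp_pos: [0.5147, -0.1134, 0.1299]
orientation: [1.067, 1.872, -0.617]
contact_force: [1.3, -1.0, 0.5]
grip_width: 0.0601
```

```bash
python3 log.py; python3 kin2.py
python3 - <<'E'
from h import *
for n in("scene","top"):
    f=viewer.grab_frame(n);cv2.imwrite(f"pics/{n}1.png",f[:,:,::-1])
E
cat > chk.py <<'E'
from ik import *
r,D=fit();p=r.x;q0=np.array(D[-2]["joints"]);w=np.radians(-60);d=.015
for L in [(.5,0),(.55,0.0),(.6,0)]:
  q=q0
  R=toolR(w,np.radians(60));q,e,er=ik(p,R,np.array([.5545,-.192,.085])+R.apply([0,0,d]),q);print(q.round(2),round(e,4),round(er,3))
  for s in np.linspace(0,1,9):
    ang=np.radians(60-s*94);Rr=toolR(w,ang)
    c=(1-s)*np.array([.53,-.1,.2])+s*np.array([*L,.022]);q,e,er=ik(p,Rr,c+Rr.apply([0,0,d]),q,w=.02);print(q.round(2),round(e,4),round(er,3))
E
python3 chk.py
```

```text
t 2.85 q [-0.734  0.494  0.175  2.389  1.348  1.002 -1.251] p [ 0.5147 -0.1134  0.1299] w 0.0601 F [ 1.3 -1.   0.5]
[[-0.253  0.86   0.442]
 [ 0.429  0.51  -0.746]
 [-0.867  0.001 -0.498]]
[-1.31549351e-05  1.57078529e+00]
[[ 0.    -0.016  0.289]
 [ 0.    -0.016  0.471]
 [ 0.    -0.015  0.071]
 [ 0.001 -0.015  0.436]
 [-0.    -0.001  0.036]
 [-0.    -0.001  0.033]
 [-0.     0.001  0.333]]
[-0.   0.1 -0. ] [ 0. -0. -0.]
[-0. -0.  0.] [ 0. -0. -0.]
[ 0. -0.  0.] [ 0.  0. -0.]
[ 0.1  0.  -0. ] [-0. -0.  0.]
[-0.1  0.   0. ] [-0.  0.  0.]
[-0.  -0.1  0. ] [ 0. -0. -0.]
[-0.52  0.65  0.23  2.34  1.65  0.89 -1.4 ] 0.0 0.0
[-0.67  0.36  0.13  2.31  1.27  1.08 -1.03] 0.0 0.0
[-0.59  0.29  0.11  2.28  1.12  0.93 -0.83] 0.0 0.0
[-0.48  0.26  0.1   2.23  0.92  0.8  -0.57] 0.0 0.0
[-0.32  0.26  0.05  2.18  0.65  0.71 -0.26] 0.0 0.0
[-0.13  0.3  -0.04  2.12  0.36  0.68  0.07] 0.0 0.0
[ 0.06  0.37 -0.15  2.05  0.11  0.72  0.36] 0.0 0.0
[ 0.23  0.47 -0.24  1.97 -0.07  0.81  0.58] 0.0 0.0
[ 0.35  0.59 -0.31  1.89 -0.19  0.91  0.73] 0.0 0.0
[ 0.44  0.73 -0.36  1.81 -0.27  1.02  0.83] 0.0 0.0
[-0.52  
[... 331 characters left out ...]
.13  0.76  0.35] 0.0 0.0
[ 0.24  0.52 -0.27  1.88 -0.04  0.85  0.55] 0.0 0.0
[ 0.35  0.65 -0.33  1.79 -0.15  0.96  0.68] 0.0 0.0
[ 0.43  0.79 -0.38  1.68 -0.23  1.08  0.77] 0.0 0.0
[-0.52  0.65  0.23  2.34  1.65  0.89 -1.4 ] 0.0 0.0
[-0.67  0.36  0.13  2.31  1.27  1.08 -1.03] 0.0 0.0
[-0.57  0.31  0.12  2.25  1.12  0.93 -0.81] 0.0 0.0
[-0.45  0.29  0.09  2.18  0.91  0.8  -0.54] 0.0 0.0
[-0.28  0.31  0.02  2.1   0.65  0.72 -0.22] 0.0 0.0
[-0.08  0.37 -0.09  2.    0.37  0.72  0.09] 0.0 0.0
[ 0.1   0.46 -0.2   1.9   0.15  0.79  0.34] 0.0 0.0
[ 0.24  0.57 -0.29  1.79 -0.01  0.89  0.52] 0.0 0.0
[ 0.34  0.71 -0.35  1.67 -0.12  1.01  0.64] 0.0 0.0
[ 0.41  0.85 -0.4   1.55 -0.2   1.14  0.73] 0.0 0.0
```

Run:
```python
import cv2,numpy as np
s=cv2.imread("pics/scene1.png")[110:310,200:400];t=cv2.imread("pics/top1.png")[130:290,290:490]
a=cv2.resize(s,None,fx=2.9,fy=2.9,interpolation=2)[:560]
b=cv2.resize(t,None,fx=2.9,fy=2.9,interpolation=2)
cv2.imwrite("pics/v1.png",a);cv2.imwrite("pics/v2.png",b)
```

```text
(no output)
```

View pics/v1.png

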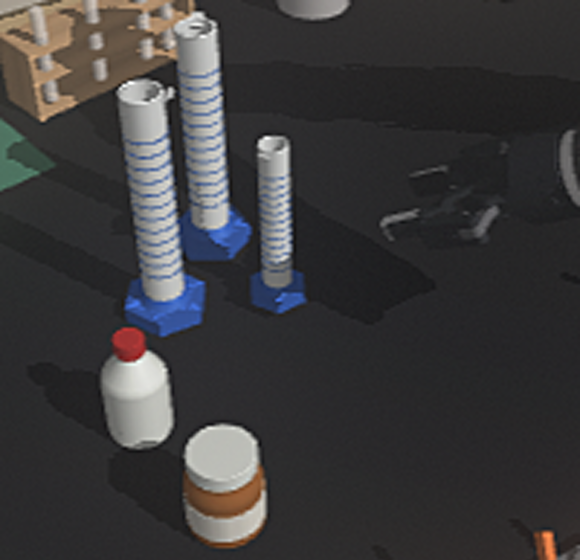

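View pics/v2.png

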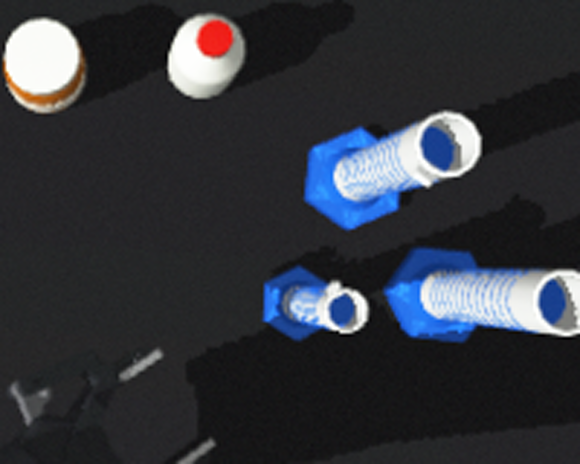

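Run:
```python
from plan import *
R=toolR(-60,60);c=np.array([.5545,-.192,.085]);z=R.apply([0,0,1])
plan([(R,c+.016*z,.035)])
print(proj("top",monitor.get_obs()["tcp_pos"]),proj("scene",monitor.get_obs()["tcp_pos"]))
```

```text
now 2.95 [ 0.5126 -0.1177  0.1299] F [0.4 1.1 0. ] w 0.0601 q [-0.73  0.5   0.18  2.39  1.35  1.   -1.25]
seg 4 rows
{"linear": [-0.0008, -0.0002, 0.0281] , "dr": [0.0, 0.1, 0.1] }
{"linear": [-0.0009, -0.0002, 0.0281] , "dr": [0.0, 0.1, 0.1] }
{"linear": [-0.0009, -0.0002, 0.0281] , "dr": [0.0, 0.1, 0.1] }
{"linear": [-0.0009, -0.0002, 0.0281] , "dr": [0.0, 0.1, 0.1] }
[[367.04834131 256.89345186]] [[323.42633568 183.3260864 ]]
```

>>> drive_tool --commands '[{"linear":[-0.001,0,0.028],"dr":[0,0,0],"jaw":0.3},{"linear":[-0.001,0,0.028],"dr":[0,0,0],"jaw":0.3},{"linear":[-0.001,0,0.028],"dr":[0,0,0],"jaw":0.3},{"linear":[-0.001,0,0.028],"dr":[0,0,0],"jaw":0.3}]'

```text
clock: 3.45
tcp_pos: [0.5659, -0.2011, 0.076]
orientation: [1.068, 1.872, -0.618]
contact_force: [-0.1, -0.2, 0.3]
grip_width: 0.0597
```

```bash
python3 log.py
python3 - <<'E'
from plan import *
for n,(x,y) in(("scene",(230,120)),("top",(330,180))):
    f=viewer.grab_frame(n);cv2.imwrite(f"pics/{n}2.png",cv2.resize(f[y:y+110,x:x+130,::-1],None,fx=5,fy=5,interpolation=2))
R=toolR(-60,60);c=np.array([.5545,-.192,.085]);z=R.apply([0,0,1])
plan([(R,c+.016*z,.035)])
E
```

```text
t 3.45 q [-0.545  0.662  0.26   2.341  1.66   0.87  -1.41 ] p [ 0.5659 -0.2011  0.076 ] w 0.0597 F [-0.1 -0.2  0.3]
[[-0.254  0.861  0.44 ]
 [ 0.429  0.508 -0.747]
 [-0.867 -0.    -0.499]]
now 3.55 [ 0.5651 -0.2031  0.0761] F [0.1 0.1 0.5] w 0.0599 q [-0.54  0.66  0.26  2.34  1.66  0.87 -1.41]
seg 1 rows
{"linear": [-0.0002, -0.0036, -0.0014] , "dr": [0.2, 0.2, 0.3] }
```

View pics/scene2.png

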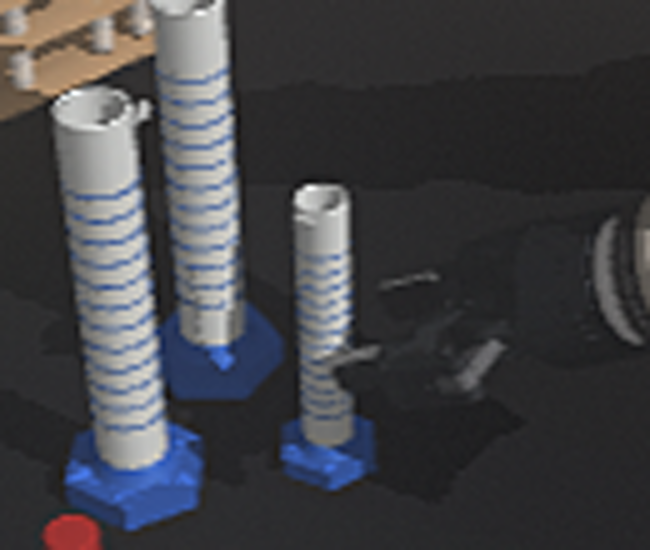

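View pics/top2.png

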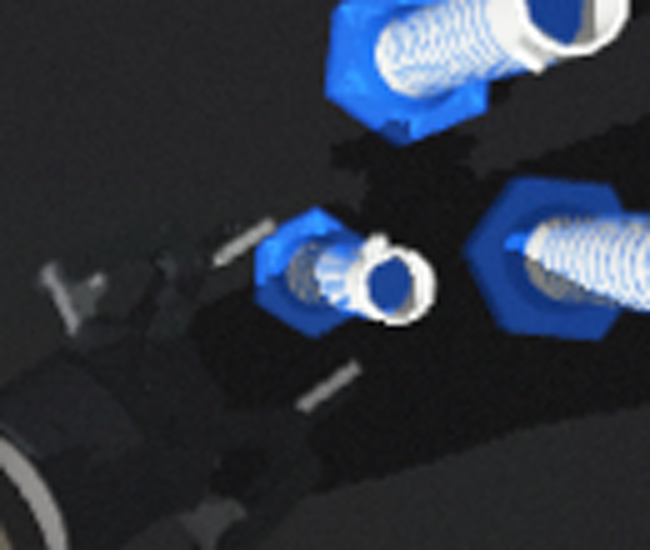

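Run:
```python
from plan import *
o=monitor.get_obs();R=Ro.from_rotvec(o["orientation"]);t=o["tcp_pos"]
for n,(x,y) in(("scene",(230,120)),("top",(330,180))):
    for sy in(1,-1):
        for sx in(-.011,0,.011):
            print(n,sy,sx,[(((proj(n,t+R.apply([sx,sy*.03,-k])))[0]-[x,y]+.5)*5).round(0).tolist() for k in(0,.013,.03)])
    im=cv2.imread(f"pics/{n}2.png");im=np.clip(im.astype(float)*3+20,0,255);cv2.imwrite(f"pics/{n}2b.png",im)
```

```text
scene 1 -0.011 [[265.0, 368.0], [283.0, 364.0], [307.0, 359.0]]
scene 1 0 [[275.0, 384.0], [293.0, 380.0], [317.0, 375.0]]
scene 1 0.011 [[285.0, 400.0], [303.0, 396.0], [327.0, 392.0]]
scene -1 -0.011 [[314.0, 306.0], [332.0, 302.0], [355.0, 296.0]]
scene -1 0 [[323.0, 321.0], [341.0, 318.0], [364.0, 312.0]]
scene -1 0.011 [[332.0, 337.0], [350.0, 333.0], [374.0, 328.0]]
top 1 -0.011 [[349.0, 189.0], [330.0, 202.0], [303.0, 219.0]]
top 1 0 [[334.0, 195.0], [314.0, 208.0], [288.0, 225.0]]
top 1 0.011 [[319.0, 202.0], [300.0, 215.0], [274.0, 232.0]]
top -1 -0.011 [[422.0, 310.0], [403.0, 324.0], [377.0, 343.0]]
top -1 0 [[406.0, 316.0], [387.0, 329.0], [361.0, 348.0]]
top -1 0.011 [[390.0, 321.0], [371.0, 335.0], [346.0, 353.0]][ WARN:0@0.661] global loadsave.cpp:1063 imwrite_ Unsupported depth image for selected encoder is fallbacked to CV_8U.
```

View pics/top2b.png

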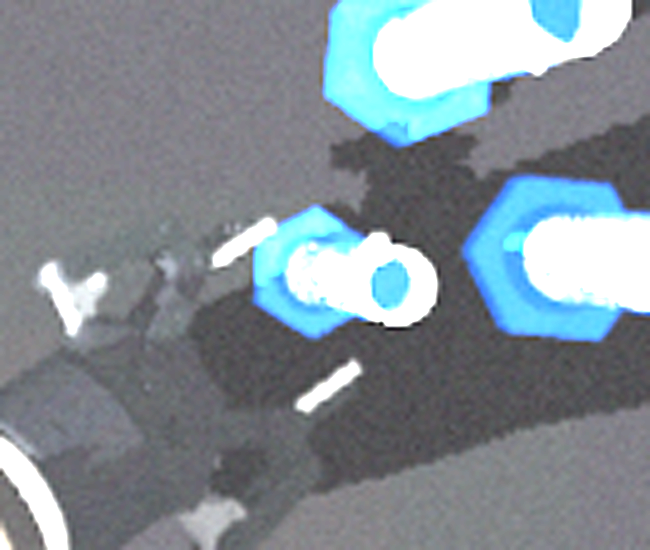

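View pics/scene2b.png

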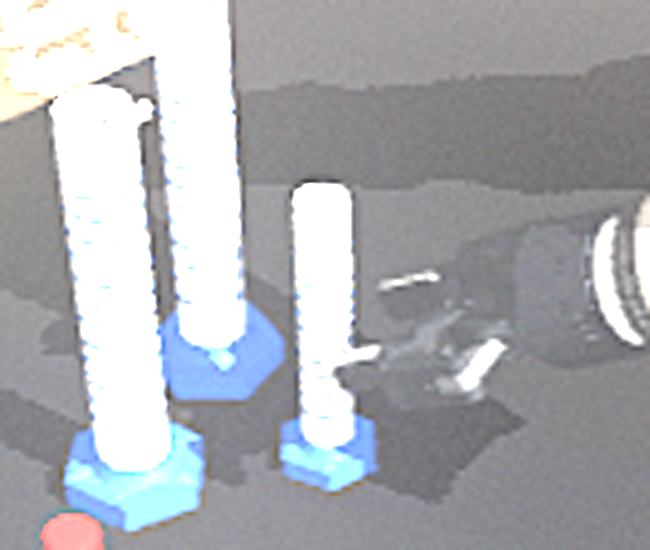

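Run:
```python
from plan import *
for n,(x,y) in(("scene",(230,120)),("top",(330,180))):
    f=viewer.grab_frame(n);cv2.imwrite(f"pics/{n}3.png",cv2.resize(np.clip(f[y:y+110,x:x+130,::-1].astype(float)*2,0,255).astype(np.uint8),None,fx=5,fy=5,interpolation=2))
print(monitor.get_obs()["tcp_pos"])
```

```text
[ 0.56489532 -0.20097755  0.076372  ]
```

View pics/scene3.png

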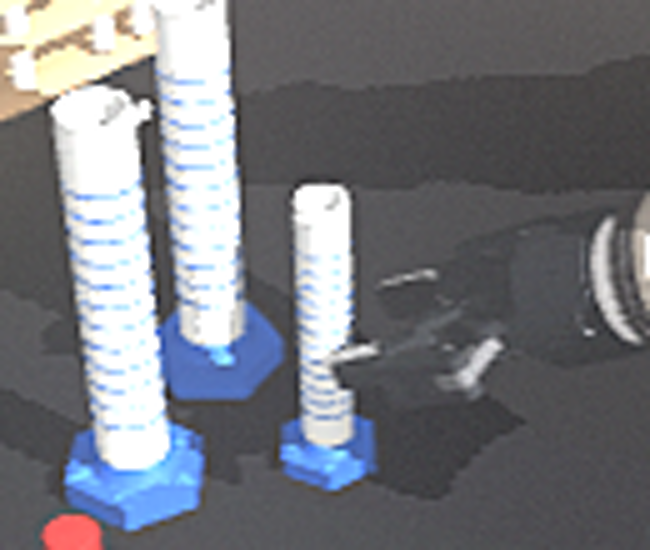

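View pics/top3.png

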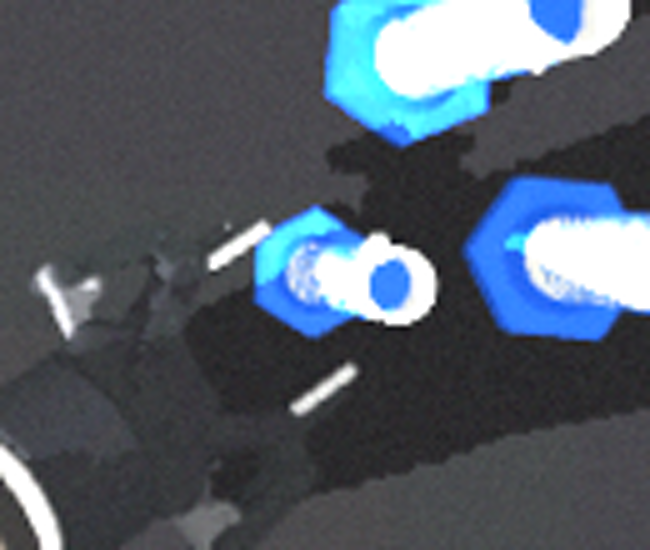

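```bash
cat >> h.py <<'E'
def tri(us,ut):
    A=[]
    for n,u in(("scene",us),("top",ut)):
        c=C[n];P=np.array(c["K"])@np.c_[c["R"],c["t"]]
        A+=[u[0]*P[2]-P[0],u[1]*P[2]-P[1]]
    A=np.array(A);X=np.linalg.lstsq(A[:,:3],-A[:,3],rcond=None)[0];return X
E
python3 - <<'E'
from plan import *
o=monitor.get_obs();R=Ro.from_rotvec(o["orientation"]);t=o["tcp_pos"]
for nm,s,tp in(("plus tip",(328,361),(270,225)),("minus tip",(380,286),(356,366)),("plus back",(376,350),(210,268)),("minus back",(438,272),(294,412))):
    X=tri(cr(230,120,5,s)[0],cr(330,180,5,tp)[0]);print(nm,X.round(4),"tool",(R.inv().apply(X-t)*1000).round(1), "reproj err",(proj("top",X)-cr(330,180,5,tp)).round(1))
E
```

```text
plus tip [ 0.5775 -0.155   0.1073] tool [-10.3  34.1 -44.2] reproj err [[-0.1  0.1]]
minus tip [ 0.5196 -0.1896  0.11  ] tool [-12.7 -33.3 -45.2] reproj err [[-0.1  0.1]]
plus back [ 0.5618 -0.1292  0.1242] tool [ -9.9  33.7 -78.8] reproj err [[ 0.6 -0.8]]
minus back [ 0.5022 -0.1602  0.1299] tool [-13.  -33.4 -84.7] reproj err [[-0.2  0.2]]
```

The pictures show the finger ends about 45 mm behind the reported TCP, where about 5 mm is expected from the opening. Laterally they match. I'll move 25 mm forward, which is safe whichever is right, and check by picture.

>>> drive_tool --commands '[{"linear":[0,0,0.02],"dr":[0,0,0],"jaw":0.3},{"linear":[0,0,0.02],"dr":[0,0,0],"jaw":0.3},{"linear":[0,0,0],"dr":[0,0,0],"jaw":0.3}]'

```text
clock: 4.03
tcp_pos: [0.5841, -0.226, 0.0568]
orientation: [1.066, 1.874, -0.613]
contact_force: [-0.6, -0.5, 0.2]
grip_width: 0.0598
```

```bash
python3 log.py
python3 - <<'E'
from plan import *
for n,(x,y) in(("scene",(230,120)),("top",(330,180))):
    f=viewer.grab_frame(n);cv2.imwrite(f"pics/{n}4.png",cv2.resize(np.clip(f[y:y+110,x:x+130,::-1].astype(float)*1.5,0,255).astype(np.uint8),None,fx=5,fy=5,interpolation=2))
E
```

```text
t 4.03 q [-0.483  0.718  0.274  2.309  1.758  0.843 -1.463] p [ 0.5841 -0.226   0.0568] w 0.0598 F [-0.6 -0.5  0.2]
[[-0.255  0.859  0.444]
 [ 0.431  0.512 -0.743]
 [-0.866  0.002 -0.5  ]]
```

View pics/scene4.png

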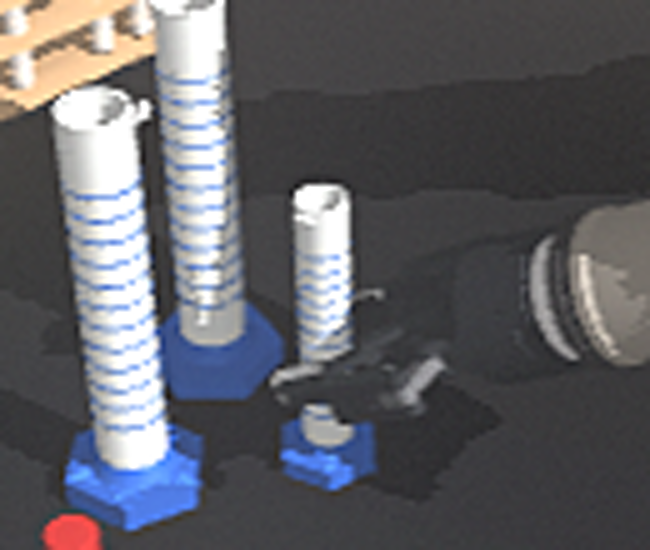

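View pics/top4.png

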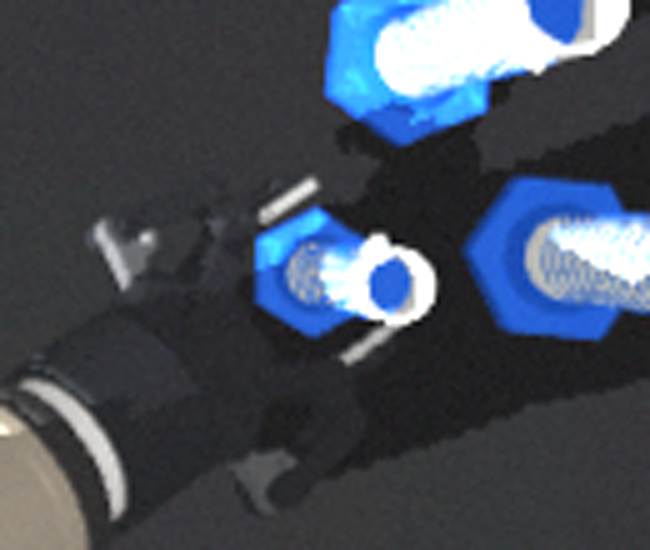

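>>> drive_tool --commands '[{"linear":[0,-0.006,0.004],"dr":[0,0,0],"jaw":0.3},{"linear":[0,0,0],"dr":[0,0,0],"jaw":0.3},{"linear":[0,0,0],"dr":[0,0,0],"jaw":0.6},{"linear":[0,0,0],"dr":[0,0,0],"jaw":1},{"linear":[0,0,0],"dr":[0,0,0],"jaw":1},{"linear":[0,0,0],"dr":[0,0,0],"jaw":1}]' --force 30

```text
clock: 4.88
tcp_pos: [0.5804, -0.2291, 0.0553]
orientation: [1.063, 1.877, -0.608]
contact_force: [-0.2, 0.1, -0.4]
grip_width: 0.0272
```

```bash
python3 log.py
python3 - <<'E'
from plan import *
for n,(x,y) in(("scene",(230,120)),("top",(330,180))):
    f=viewer.grab_frame(n);cv2.imwrite(f"pics/{n}5.png",cv2.resize(np.clip(f[y:y+110,x:x+130,::-1].astype(float)*1.5,0,255).astype(np.uint8),None,fx=4,fy=4,interpolation=2))
E
```

```text
t 4.88 q [-0.477  0.718  0.273  2.32   1.78   0.843 -1.482] p [ 0.5804 -0.2291  0.0553] w 0.0272 F [-0.2  0.1 -0.4]
[[-0.256  0.857  0.447]
 [ 0.432  0.516 -0.74 ]
 [-0.865  0.003 -0.502]]
```

View pics/scene5.png

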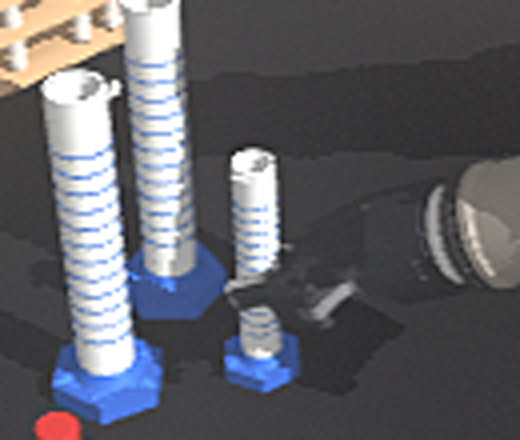

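Gripped (27 mm). But flats of the foot face -92° and -32°, so heading -59° would lay it on a corner. I'll open again and swing around the barrel to one of the flat headings.

```bash
cat > chk2.py <<'E'
from ik import *
r,D=fit();p=r.x;q0=np.array(D[-2]["joints"]);d=.054
for wd in(-92,-32):
 for a in(60,50,45):
  for L in [(.55,.02),(.6,0.02)]:
   q=q0.copy();E=[];Q=[]
   for s in np.linspace(0,1,6):
     R=toolR(np.radians(-59+(wd+59)*s),np.radians(60+(a-60)*s));q,e,er=ik(p,R,np.array([.5545,-.192,.083])+R.apply([0,0,d]),q,w=.02);E.append(e+er);Q.append(q)
   q1=q
   for s in np.linspace(0,1,9):
    Rr=toolR(np.radians(wd),np.radians(a-s*94))
    c=(1-s)*np.array([.53,-.08,.2])+s*np.array([*L,.022]);q,e,er=ik(p,Rr,c+Rr.apply([0,0,d]),q,w=.02);E.append(e+er);Q.append(q)
   print(wd,a,L,max(E).round(4),"margins",np.min([np.minimum(x-lo,hi-x) for x in Q],0).round(2),q1.round(2),q.round(2))
E
python3 chk2.py
```

```text
-92 60 (0.55, 0.02) 0.0 margins [2.28 0.79 0.74 0.12 1.16 0.43 1.48] [-0.41  0.79  0.21  1.97  1.01  1.07 -1.1 ] [ 0.68  0.81 -0.67  1.94 -0.21  0.61  0.3 ]
-92 60 (0.6, 0.02) 0.0 margins [2.34 0.82 0.76 0.12 1.18 0.49 1.48] [-0.41  0.79  0.21  1.97  1.01  1.07 -1.1 ] [ 0.62  0.85 -0.65  1.82 -0.19  0.67  0.26]
-92 50 (0.55, 0.02) 0.0 margins [2.19 0.76 0.7  0.12 1.03 0.48 1.48] [-0.33  0.7   0.18  1.99  0.95  0.96 -0.98] [ 0.77  0.9  -0.71  1.9  -0.34  0.68  0.48]
-92 50 (0.6, 0.02) 0.0 margins [2.24 0.78 0.71 0.12 1.05 0.52 1.48] [-0.33  0.7   0.18  1.99  0.95  0.96 -0.98] [ 0.72  0.94 -0.7   1.79 -0.32  0.73  0.43]
-92 45 (0.55, 0.02) 0.0 margins [2.15 0.74 0.69 0.12 0.97 0.5  1.48] [-0.28  0.66  0.15  1.99  0.91  0.91 -0.91] [ 0.81  0.95 -0.72  1.88 -0.4   0.72  0.56]
-92 45 (0.6, 0.02) 0.0 margins [2.21 0.76 0.7  0.12 1.   0.54 1.48] [-0.28  0.66  0.15  1.99  0.91  0.91 -0.91] [ 0.75  0.98 -0.71  1.77 -0.37  0.77  0.51]
-32 60 (0.55, 0.02) 0.0631 margins [1.9  0.75 0.03 0.03 1.99 0.23 1.38] [ 1.06  1.35 -1.38  2.41  2.52  1.69 -0.41] [ 0.74  1.32 -1.32  1.57  0.73  1.51  0.34]
-32 60 (0.6, 0.02) 0.0631 margins [1.9  0.75 0.03 0.03 1.99 0.23 1.38] [ 1.06  1.35 -1.38  2.41  2.52  1.69 -0.41] [ 0.68  1.35 -1.33  1.42  0.76  1.58  0.38]
-32 50 (0.55, 0.02) 0.0005 margins [2.17 0.68 0.24 0.03 1.85 0.39 1.41] [ 0.53  0.61 -0.6   2.41  2.33  0.92 -1.08] [ 0.66  1.26 -1.12  1.46  0.48  1.53  0.53]
-32 50 (0.6, 0.02) 0.0005 margins [2.2  0.68 0.25 0.03 1.85 0.32 1.41] [ 0.53  0.61 -0.6   2.41  2.33  0.92 -1.08] [ 0.6   1.3  -1.11  1.31  0.48  1.6   0.55]
-32 45 (0.55, 0.02) 0.0002 margins [2.49 0.51 0.81 0.03 1.4  0.31 1.44] [ 0.04  0.5  -0.    2.41  2.45  0.59 -1.36] [ 0.42  1.07 -0.6   1.43  0.03  1.47  0.89]
-32 45 (0.6, 0.02) 0.0002 margins [2.49 0.51 0.81 0.03 1.42 0.31 1.44] [ 0.04  0.5  -0.    2.41  2.45  0.59 -1.36] [ 0.38  1.13 -0.6   1.27  0.05  1.56  0.88]
```

Run:
```python
from plan import *
c=np.array([.556,-.191,.082])
segs=[]
for w in(-67,-76,-84,-92):
    R=toolR(w,60);segs.append((R,c+R.apply([0,0,.053]),.06,10.5))
plan(segs)
```

```text
now 4.97 [ 0.5804 -0.2291  0.0553] F [-0.1  0.7  0. ] w 0.0272 q [-0.48  0.72  0.27  2.32  1.78  0.84 -1.48]
seg 1 rows
{"linear": [-0.0003, -0.0077, 0.0] , "dr": [7.1, -0.1, 3.9] }
seg 1 rows
{"linear": [0.0003, -0.0072, -0.0005] , "dr": [7.8, -0.0, 4.5] }
seg 1 rows
{"linear": [0.0002, -0.0064, -0.0004] , "dr": [6.9, -0.0, 4.0] }
seg 1 rows
{"linear": [0.0002, -0.0064, -0.0004] , "dr": [6.9, 0.0, 4.0] }
```

>>> drive_tool --commands '[{"linear":[0,0,0],"dr":[0,0,0],"jaw":0.3},{"linear":[0,0,0],"dr":[0,0,0],"jaw":0.3},{"linear":[0,0,0],"dr":[0,0,0],"jaw":0.3},{"linear":[0,-0.0077,0],"dr":[7.1,0,3.9],"jaw":0.3},{"linear":[0,-0.0072,-0.0005],"dr":[7.8,0,4.5],"jaw":0.3},{"linear":[0,-0.0064,-0.0004],"dr":[6.9,0,4.0],"jaw":0.3}]'

```text
clock: 5.72
tcp_pos: [0.5568, -0.2374, 0.0555]
orientation: [1.5, 1.646, -0.869]
contact_force: [0.1, -0.5, 0.4]
grip_width: 0.0597
```

```bash
python3 log.py
python3 - <<'E'
from plan import *
c=np.array([.556,-.191,.082])
R=toolR(-92,60);plan([(R,c+R.apply([0,0,.053]),.06,6)])
E
```

```text
t 5.72 q [-0.495  0.783  0.297  2.059  1.1    0.953 -1.122] p [ 0.5568 -0.2374  0.0555] w 0.0597 F [ 0.1 -0.5  0.4]
[[-0.05   0.996  0.076]
 [ 0.5    0.09  -0.861]
 [-0.865 -0.005 -0.502]]
now 5.72 [ 0.5568 -0.2374  0.0555] F [ 0.1 -0.5  0.4] w 0.0597 q [-0.5   0.78  0.3   2.06  1.1   0.95 -1.12]
seg 2 rows
{"linear": [0.0002, -0.0012, -0.0003] , "dr": [3.0, -0.1, 1.9] }
{"linear": [0.0002, -0.0012, -0.0003] , "dr": [3.0, -0.1, 1.9] }
```

>>> drive_tool --commands '[{"linear":[0,-0.0012,0],"dr":[3.3,0,2.0],"jaw":0.3},{"linear":[0,-0.0012,0],"dr":[3.3,0,2.0],"jaw":0.3},{"linear":[0,0,0],"dr":[0,0,0],"jaw":0.3}]'

```text
clock: 6.1
tcp_pos: [0.5562, -0.2365, 0.0551]
orientation: [1.631, 1.554, -0.938]
contact_force: [-1.1, -0.6, -0.5]
grip_width: 0.0599
```

```bash
python3 log.py
python3 - <<'E'
from plan import *
for n,(x,y) in(("scene",(230,120)),("top",(330,180))):
    f=viewer.grab_frame(n);cv2.imwrite(f"pics/{n}6.png",cv2.resize(np.clip(f[y:y+110,x:x+130,::-1].astype(float)*1.5,0,255).astype(np.uint8),None,fx=5,fy=5,interpolation=2))
c=np.array([.556,-.191,.082])
R=toolR(-92,60);plan([(R,c+R.apply([0,0,.053]),.06,6)])
E
```

```text
t 6.1 q [-0.462  0.812  0.284  1.957  0.954  1.039 -1.058] p [ 0.5562 -0.2365  0.0551] w 0.0599 F [-1.1 -0.6 -0.5]
[[ 0.024  0.999 -0.042]
 [ 0.502 -0.049 -0.863]
 [-0.864 -0.    -0.503]]
now 6.2 [ 0.5549 -0.2367  0.055 ] F [-0.   0.4  0.2] w 0.0596 q [-0.46  0.81  0.28  1.96  0.95  1.04 -1.06]
seg 1 rows
{"linear": [-0.0005, -0.0005, -0.0] , "dr": [-0.7, -0.2, -0.3] }
```

View pics/top6.png

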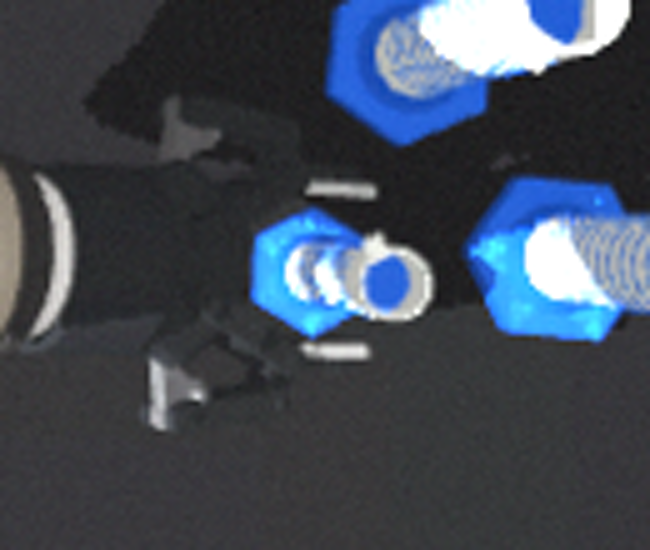

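View pics/scene6.png

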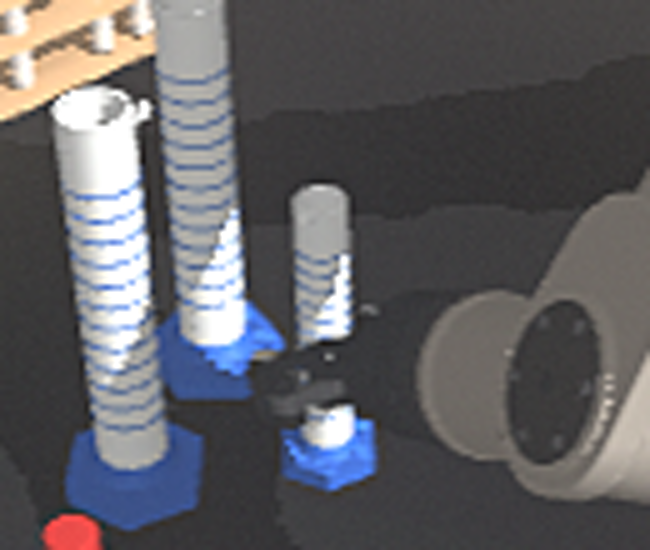

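>>> drive_tool --commands '[{"linear":[0,0,0],"dr":[-0.7,0,-0.3],"jaw":0.6},{"linear":[0,0,0],"dr":[0,0,0],"jaw":1},{"linear":[0,0,0],"dr":[0,0,0],"jaw":1},{"linear":[0,0,0],"dr":[0,0,0],"jaw":1},{"linear":[0,0,0],"dr":[0,0,0],"jaw":1}]' --force 35

```text
clock: 6.82
tcp_pos: [0.5533, -0.2367, 0.0551]
orientation: [1.614, 1.566, -0.932]
contact_force: [1.2, -0.1, -0.1]
grip_width: 0.0272
```

```bash
python3 log.py
python3 - <<'E'
from plan import *
o=monitor.get_obs();R=Ro.from_rotvec(o["orientation"]);t=o["tcp_pos"];z=R.apply([0,0,1])
print("tilt",np.degrees(np.arccos(-z[2])),"head",np.degrees(np.arctan2(z[1],z[0])),"centre@.053",t-.053*z, "tool coords of axis pt", R.inv().apply(np.array([.5545,-.192,.082])-t))
E
```

```text
t 6.83 q [-0.468  0.806  0.286  1.976  0.971  1.027 -1.068] p [ 0.5533 -0.2367  0.0551] w 0.0272 F [ 1.2 -0.1 -0.1]
[[ 0.014  0.999 -0.029]
 [ 0.502 -0.032 -0.864]
 [-0.865 -0.003 -0.502]]
tilt 59.847384239829296 head -91.91265215452097 centre@.053 [ 0.5548523  -0.19087822  0.08167938] tool coords of axis pt [-0.00084532 -0.0003173  -0.05218143]
```

Run:
```python
from plan import *
H=-91.9;d=.0522
def P(c,a): R=toolR(H,a);return (R,np.array(c)+R.apply([0,0,d]))
plan([P([.555,-.191,.14],59.85)+(.04,),P([.56,-.08,.16],59.85)+(.05,),P([.57,.02,.14],-34.25)+(.05,9)])
```

```text
now 6.83 [ 0.5533 -0.2367  0.0551] F [ 1.2 -0.1 -0.1] w 0.0272 q [-0.47  0.81  0.29  1.98  0.97  1.03 -1.07]
seg 2 rows
{"linear": [-0.0252, 0.0, -0.015] , "dr": [-0.0, -0.0, 0.1] }
{"linear": [-0.0252, 0.0, -0.015] , "dr": [-0.0, -0.0, 0.1] }
seg 3 rows
{"linear": [0.0128, 0.0004, -0.0354] , "dr": [0.0, 0.0, 0.0] }
{"linear": [0.0128, 0.0004, -0.0354] , "dr": [0.0, 0.0, 0.0] }
{"linear": [0.0128, 0.0004, -0.0354] , "dr": [0.0, 0.0, 0.0] }
seg 11 rows
{"linear": [0.0109, 0.0006, -0.0121] , "dr": [-0.0, 8.6, -0.0] }
{"linear": [0.0126, 0.0006, -0.0103] , "dr": [-0.0, 8.6, -0.0] }
{"linear": [0.0139, 0.0006, -0.0083] , "dr": [-0.0, 8.6, -0.0] }
{"linear": [0.015, 0.0006, -0.0062] , "dr": [-0.0, 8.6, -0.0] }
{"linear": [0.0158, 0.0006, -0.0038] , "dr": [-0.0, 8.6, -0.0] }
{"linear": [0.0162, 0.0006, -0.0015] , "dr": [-0.0, 8.6, -0.0] }
{"linear": [0.0162, 0.0006, 0.001] , "dr": [-0.0, 8.6, -0.0] }
{"linear": [0.0159, 0.0006, 0.0034] , "dr": [-0.0, 8.6, -0.0] }
{"linear": [0.0152, 0.0006, 0.0057] , "dr": [-0.0, 8.6, -0.0] }
{"linear": [0.0142, 0.0006, 0.0079] , "dr": [-0.0, 8.6, -0.0] }
{"linear": [0.0129, 0.0006, 0.0099] , "dr": [-0.0, 8.6, -0.0] }
```

>>> drive_tool --commands '[{"linear":[-0.0252,0,-0.015],"dr":[0,0,0],"jaw":1},{"linear":[-0.0252,0,-0.015],"dr":[0,0,0],"jaw":1},{"linear":[0.013,0,-0.0354],"dr":[0,0,0],"jaw":1},{"linear":[0.013,0,-0.0354],"dr":[0,0,0],"jaw":1},{"linear":[0.013,0,-0.0354],"dr":[0,0,0],"jaw":1},{"linear":[0,0,0],"dr":[0,0,0],"jaw":1}]'

```text
clock: 7.58
tcp_pos: [0.5564, -0.1215, 0.1345]
orientation: [1.617, 1.568, -0.933]
contact_force: [-0.9, 0.3, -1.5]
grip_width: 0.027
```

```bash
python3 log.py;  python3 - <<'E'
from plan import *
f=viewer.grab_frame("scene");cv2.imwrite("pics/s7.png",f[:,:,::-1])
H=-91.9;d=.0522
def P(c,a): R=toolR(H,a);return (R,np.array(c)+R.apply([0,0,d]))
plan([P([.57,.02,.14],-34.25)+(.05,9)])
E
```

```text
t 7.58 q [-0.603  0.682  0.227  1.901  0.815  1.262 -0.966] p [ 0.5564 -0.1215  0.1345] w 0.027 F [-0.9  0.3 -1.5]
[[ 0.013  0.999 -0.031]
 [ 0.504 -0.034 -0.863]
 [-0.863 -0.004 -0.504]]
now 7.62 [ 0.5555 -0.1239  0.1349] F [ 0.6 -0.8 -1.3] w 0.0267 q [-0.6   0.68  0.23  1.9   0.82  1.26 -0.97]
seg 11 rows
{"linear": [0.0109, 0.0009, -0.0119] , "dr": [-0.0, 8.6, -0.0] }
{"linear": [0.0126, 0.0009, -0.0102] , "dr": [-0.0, 8.6, -0.0] }
{"linear": [0.0139, 0.0009, -0.0082] , "dr": [-0.0, 8.6, -0.0] }
{"linear": [0.015, 0.0009, -0.006] , "dr": [-0.0, 8.6, -0.0] }
{"linear": [0.0157, 0.0009, -0.0037] , "dr": [-0.0, 8.6, -0.0] }
{"linear": [0.0161, 0.0009, -0.0013] , "dr": [-0.0, 8.6, -0.0] }
{"linear": [0.0161, 0.0009, 0.0011] , "dr": [-0.0, 8.6, -0.0] }
{"linear": [0.0158, 0.0009, 0.0035] , "dr": [-0.0, 8.6, -0.0] }
{"linear": [0.0151, 0.0009, 0.0058] , "dr": [-0.0, 8.6, -0.0] }
{"linear": [0.0141, 0.0009, 0.008] , "dr": [-0.0, 8.6, -0.0] }
{"linear": [0.0127, 0.0009, 0.01] , "dr": [-0.0, 8.6, -0.0] }
```

View pics/s7.png

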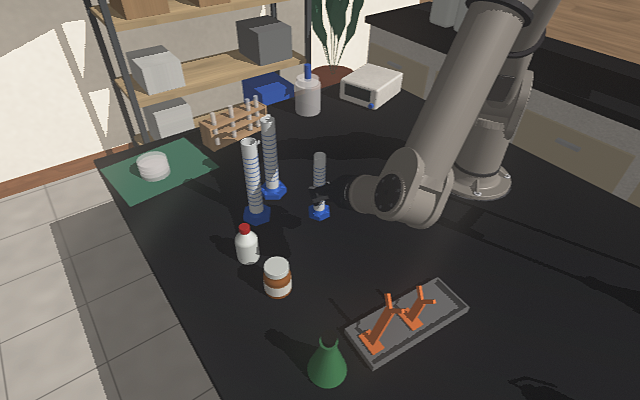

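The small cylinder is held upright at about (319,180) and the others are undisturbed. Next I rotate it.

>>> drive_tool --commands '[{"linear":[0.0109,0.001,-0.012],"dr":[0,8.6,0],"jaw":1},{"linear":[0.0126,0.001,-0.0102],"dr":[0,8.6,0],"jaw":1},{"linear":[0.0139,0.001,-0.0082],"dr":[0,8.6,0],"jaw":1},{"linear":[0.015,0.001,-0.006],"dr":[0,8.6,0],"jaw":1},{"linear":[0.0157,0.001,-0.0037],"dr":[0,8.6,0],"jaw":1},{"linear":[0.0161,0.001,-0.0013],"dr":[0,8.6,0],"jaw":1},{"linear":[0.0161,0.001,0.0011],"dr":[0,8.6,0],"jaw":1}]'

```text
clock: 8.5
tcp_pos: [0.5619, -0.0186, 0.1094]
orientation: [-2.25, -2.154, -0.02]
contact_force: [-0.4, 0.6, -1.4]
grip_width: 0.0267
```

```bash
python3 log.py;  python3 - <<'E'
from plan import *
H=-91.9;d=.0522
def P(c,a): R=toolR(H,a);return (R,np.array(c)+R.apply([0,0,d]))
plan([P([.57,.02,.12],-34.25)+(.05,9)])
E
```

```text
t 8.5 q [ 0.007  0.396 -0.083  1.894  0.004  0.86  -0.116] p [ 0.5619 -0.0186  0.1094] w 0.0267 F [-0.4  0.6 -1.4]
[[ 0.044  0.999 -0.009]
 [ 0.999 -0.043  0.028]
 [ 0.028 -0.01  -1.   ]]
now 8.5 [ 0.5619 -0.0186  0.1094] F [-0.4  0.6 -1.4] w 0.0267 q [ 0.01  0.4  -0.08  1.89  0.    0.86 -0.12]
seg 4 rows
{"linear": [0.0168, 0.0016, 0.0086] , "dr": [-0.1, 8.2, -0.2] }
{"linear": [0.0154, 0.0016, 0.0109] , "dr": [-0.1, 8.2, -0.2] }
{"linear": [0.0137, 0.0017, 0.013] , "dr": [-0.1, 8.2, -0.2] }
{"linear": [0.0117, 0.0017, 0.0148] , "dr": [-0.1, 8.2, -0.2] }
```

>>> drive_tool --commands '[{"linear":[0.0168,0.0016,0.0086],"dr":[0,8.2,0],"jaw":1},{"linear":[0.0154,0.0016,0.0109],"dr":[0,8.2,0],"jaw":1},{"linear":[0.0137,0.0017,0.013],"dr":[0,8.2,0],"jaw":1},{"linear":[0.0117,0.0017,0.0148],"dr":[0,8.2,0],"jaw":1},{"linear":[0,0,0],"dr":[0,0,0],"jaw":1}]'

```text
clock: 9.12
tcp_pos: [0.5678, 0.0377, 0.0732]
orientation: [-1.935, -1.81, -0.595]
contact_force: [-0.3, -1.0, -0.7]
grip_width: 0.0271
```

```bash
python3 log.py;  python3 - <<'E'
from plan import *
for n in("scene","top"):
    f=viewer.grab_frame(n);cv2.imwrite(f"pics/{n}8.png",f[:,:,::-1])
H=-91.9;d=.0522
def P(c,a): R=toolR(H,a);return (R,np.array(c)+R.apply([0,0,d]))
plan([P([.57,.02,.04],-34.25)+(.05,9)])
E
```

```text
t 9.12 q [ 0.465  0.591 -0.357  1.89  -0.56   0.85   0.498] p [0.5678 0.0377 0.0732] w 0.0271 F [-0.3 -1.  -0.7]
[[ 0.059  0.998  0.023]
 [ 0.817 -0.062  0.574]
 [ 0.574 -0.015 -0.819]]
now 9.22 [0.5694 0.0404 0.0758] F [-0.4  1.2 -1.6] w 0.027 q [ 0.46  0.59 -0.36  1.89 -0.56  0.85  0.5 ]
seg 2 rows
{"linear": [-0.0189, 0.001, 0.035] , "dr": [0.1, -0.3, -0.7] }
{"linear": [-0.0187, 0.0008, 0.0351] , "dr": [0.1, -0.3, -0.7] }
```

View pics/scene8.png

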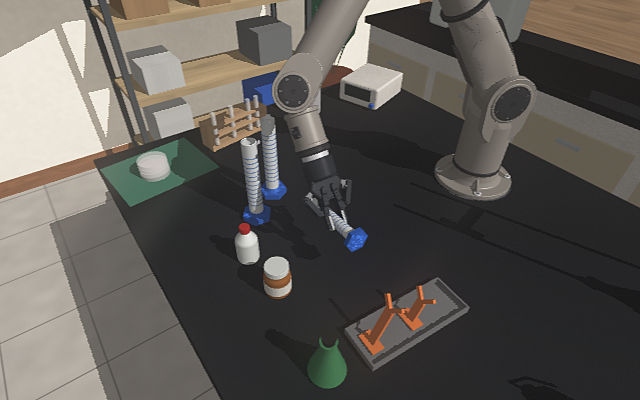

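View pics/top8.png

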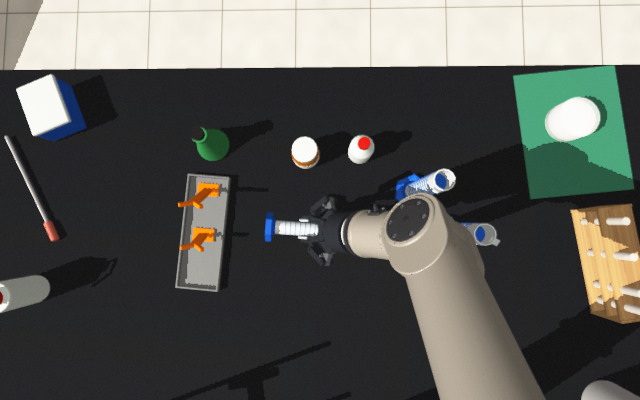

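Run:
```python
from plan import *
H=-91.9;d=.0522
def P(c,a): R=toolR(H,a);return (R,np.array(c)+R.apply([0,0,d]))
plan([P([.57,.05,.036],-34.25)+(.045,9)])
```

```text
now 9.22 [0.5694 0.0404 0.0758] F [-0.4  1.2 -1.6] w 0.027 q [ 0.46  0.59 -0.36  1.89 -0.56  0.85  0.5 ]
seg 3 rows
{"linear": [-0.0052, 0.0001, 0.0301] , "dr": [0.1, -0.2, -0.5] }
{"linear": [-0.0051, 0.0001, 0.0301] , "dr": [0.1, -0.2, -0.5] }
{"linear": [-0.0049, 0.0001, 0.0302] , "dr": [0.1, -0.2, -0.5] }
```

>>> drive_tool --commands '[{"linear":[-0.005,0,0.03],"dr":[0,-0.2,-0.5],"jaw":1},{"linear":[-0.005,0,0.03],"dr":[0,-0.2,-0.5],"jaw":1},{"linear":[-0.005,0,0.03],"dr":[0,-0.2,-0.5],"jaw":1},{"linear":[0,0,0],"dr":[0,0,0],"jaw":1}]'

```text
clock: 9.72
tcp_pos: [0.5741, 0.0827, -0.0033]
orientation: [-1.915, -1.875, -0.594]
contact_force: [0.2, -0.7, -1.1]
grip_width: 0.0267
```

```bash
python3 log.py;  python3 - <<'E'
from plan import *
for n,(x,y) in(("scene",(280,150)),("top",(220,180))):
    f=viewer.grab_frame(n);cv2.imwrite(f"pics/{n}9.png",cv2.resize(f[y:y+110,x:x+130,::-1],None,fx=5,fy=5,interpolation=2))
o=monitor.get_obs();R=Ro.from_rotvec(o["orientation"]);t=o["tcp_pos"];z=R.apply([0,0,1])
print("tilt",np.degrees(np.arccos(-z[2])),"centre",(t-.0522*z).round(4),"jaw level",np.degrees(np.arcsin(R.as_matrix()[2,1])))
H=-91.9;d=.0522
def P(c,a): R=toolR(H,a);return (R,np.array(c)+R.apply([0,0,d]))
plan([P([.57,.05,.0215],-34.25)+(.004,9)])
E
```

```text
t 9.72 q [ 0.397  0.705 -0.387  1.924 -0.573  0.661  0.547] p [ 0.5741  0.0827 -0.0033] w 0.0267 F [ 0.2 -0.7 -1.1]
[[ 0.013  1.     0.026]
 [ 0.832 -0.025  0.553]
 [ 0.554  0.015 -0.832]]
tilt 33.61711785849625 centre [0.5747 0.052  0.0417] jaw level 1.0604517118299526
now 9.82 [ 0.5763  0.0809 -0.0018] F [-0.3 -0.6 -0.2] w 0.0267 q [ 0.4   0.7  -0.39  1.92 -0.57  0.66  0.55]
seg 6 rows
{"linear": [-0.0021, -0.0009, 0.0026] , "dr": [0.1, 0.1, 0.1] }
{"linear": [-0.0021, -0.0009, 0.0026] , "dr": [0.1, 0.1, 0.1] }
{"linear": [-0.0021, -0.0009, 0.0026] , "dr": [0.1, 0.1, 0.1] }
{"linear": [-0.0021, -0.0009, 0.0026] , "dr": [0.1, 0.1, 0.1] }
{"linear": [-0.0021, -0.0009, 0.0026] , "dr": [0.1, 0.1, 0.1] }
{"linear": [-0.0021, -0.0009, 0.0026] , "dr": [0.1, 0.1, 0.1] }
```

View pics/scene9.png

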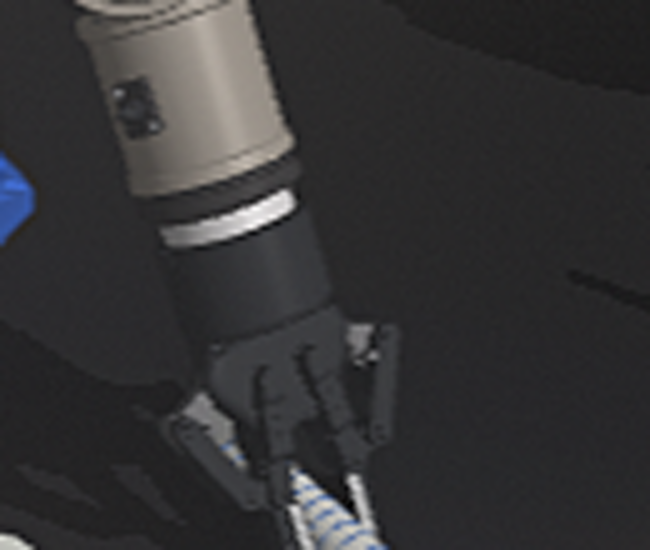

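>>> drive_tool --commands '[{"linear":[-0.003,0,0.0045],"dr":[0.2,0.2,0],"jaw":1},{"linear":[-0.003,0,0.0045],"dr":[0.2,0.2,0],"jaw":1},{"linear":[-0.003,0,0.0045],"dr":[0.2,0.2,0],"jaw":1},{"linear":[0,0,0],"dr":[0,0,0],"jaw":1}]'

```text
clock: 10.32
tcp_pos: [0.5791, 0.0783, -0.0164]
orientation: [-1.909, -1.871, -0.599]
contact_force: [-0.0, 0.9, -2.3]
grip_width: 0.0263
```

```bash
cat > st.py <<'E'
from plan import *
a=[];
for i in range(1): o=monitor.get_obs()
R=Ro.from_rotvec(o["orientation"]);t=o["tcp_pos"];z=R.apply([0,0,1])
print("t",round(o["clock"],2),"tilt",np.degrees(np.arccos(-z[2])).round(2),"tcp",t.round(4),"centre",(t-.0522*z).round(4),"jaw level",np.degrees(np.arcsin(R.as_matrix()[2,1])).round(2),"F",o["contact_force"].round(1),"M",o["moment"].round(2),"w",round(o["grip_width"],4))
E
python3 st.py
```

```text
t 10.32 tilt 34.06 tcp [ 0.5791  0.0783 -0.0164] centre [0.5778 0.0491 0.0269] jaw level 0.81 F [-0.   0.9 -2.3] M [-0.77  0.04  0.01] w 0.0263
```

>>> drive_tool --commands '[{"linear":[-0.0011,0,0.0017],"dr":[0.3,0,0],"jaw":1},{"linear":[0,0,0],"dr":[0,0,0],"jaw":1}]'

```text
clock: 10.58
tcp_pos: [0.5791, 0.0781, -0.0186]
orientation: [-1.906, -1.87, -0.593]
contact_force: [-0.2, 0.6, -1.2]
grip_width: 0.0265
```

```bash
python3 st.py
python3 - <<'E'
from plan import *
for n,(x,y) in(("scene",(310,190)),("top",(220,190))):
    f=viewer.grab_frame(n);cv2.imwrite(f"pics/{n}10.png",cv2.resize(f[y:y+90,x:x+130,::-1],None,fx=5,fy=5,interpolation=2))
E
```

```text
t 10.57 tilt 34.06 tcp [ 0.5791  0.0781 -0.0186] centre [0.5781 0.0489 0.0246] jaw level 0.53 F [-0.2  0.6 -1.2] M [-0.8   0.01  0.01] w 0.0265
```

View pics/scene10.png

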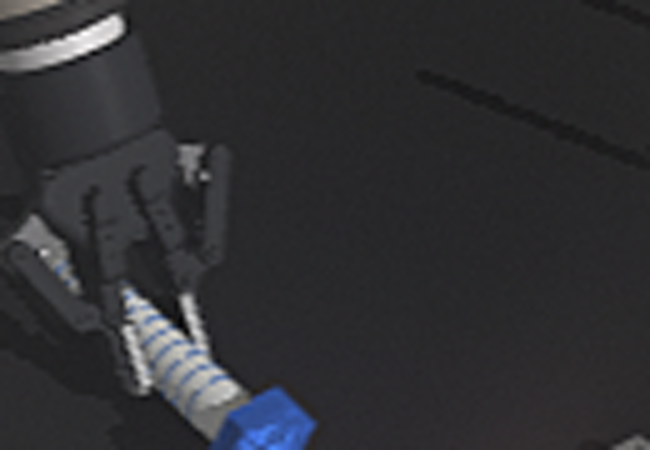

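View pics/top10.png

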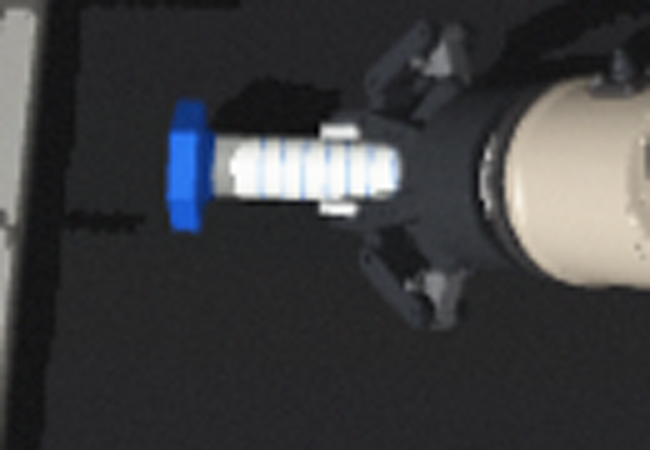

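>>> drive_tool --commands '[{"linear":[-0.0011,0,0.0017],"dr":[0.3,0,0],"jaw":1},{"linear":[0,0,0],"dr":[0,0,0],"jaw":1}]'

```text
clock: 10.92
tcp_pos: [0.5792, 0.0784, -0.0205]
orientation: [-1.902, -1.871, -0.588]
contact_force: [-0.7, 0.3, -1.3]
grip_width: 0.0271
```

```bash
python3 st.py
```

```text
t 10.93 tilt 34.06 tcp [ 0.5792  0.0784 -0.0205] centre [0.5784 0.0491 0.0228] jaw level 0.28 F [-0.7  0.3 -1.3] M [-0.77 -0.06  0.  ] w 0.0271
```

>>> drive_tool --commands '[{"linear":[-0.0006,0,0.0008],"dr":[0,0,0],"jaw":1},{"linear":[0,0,0],"dr":[0,0,0],"jaw":1}]'

```text
clock: 11.18
tcp_pos: [0.5792, 0.0784, -0.0215]
orientation: [-1.902, -1.871, -0.588]
contact_force: [-0.0, 0.2, -0.9]
grip_width: 0.0272
```

```bash
python3 st.py
```

```text
t 11.18 tilt 34.05 tcp [ 0.5792  0.0784 -0.0215] centre [0.5785 0.0491 0.0217] jaw level 0.28 F [-0.   0.2 -0.9] M [-0.8  -0.01 -0.04] w 0.0272
```

>>> drive_tool --commands '[{"linear":[-0.0006,0,0.0008],"dr":[0,0,0],"jaw":1},{"linear":[0,0,0],"dr":[0,0,0],"jaw":1}]'

```text
clock: 11.42
tcp_pos: [0.5792, 0.0783, -0.0226]
orientation: [-1.902, -1.871, -0.588]
contact_force: [-0.1, -0.0, -1.8]
grip_width: 0.027
```

```bash
python3 st.py
```

```text
t 11.43 tilt 34.05 tcp [ 0.5792  0.0783 -0.0226] centre [0.5784 0.0491 0.0207] jaw level 0.28 F [-0.1 -0.  -1.8] M [-0.79  0.08 -0.04] w 0.027
```

>>> drive_tool --commands '[{"linear":[-0.0006,0,0.0008],"dr":[0,0,0],"jaw":1},{"linear":[0,0,0],"dr":[0,0,0],"jaw":1}]'

```text
clock: 11.68
tcp_pos: [0.5794, 0.0783, -0.0232]
orientation: [-1.902, -1.871, -0.588]
contact_force: [0.4, -0.9, 0.6]
grip_width: 0.0271
```

```bash
python3 st.py
```

```text
t 11.68 tilt 34.08 tcp [ 0.5794  0.0783 -0.0232] centre [0.5786 0.049  0.0201] jaw level 0.3 F [ 0.4 -0.9  0.6] M [-0.57  0.07  0.08] w 0.0271
```

>>> drive_tool --commands '[{"linear":[-0.0006,0,0.0008],"dr":[0,0,0],"jaw":1},{"linear":[0,0,0],"dr":[0,0,0],"jaw":1}]'

```text
clock: 11.92
tcp_pos: [0.5793, 0.0783, -0.0232]
orientation: [-1.901, -1.87, -0.589]
contact_force: [-0.2, -0.4, -0.6]
grip_width: 0.0266
```

```bash
python3 st.py
python3 - <<'E'
from plan import *
for n,(x,y) in(("scene",(310,190)),("top",(220,190))):
    f=viewer.grab_frame(n);cv2.imwrite(f"pics/{n}11.png",cv2.resize(f[y:y+90,x:x+130,::-1],None,fx=5,fy=5,interpolation=2))
E
```

```text
t 11.93 tilt 34.13 tcp [ 0.5793  0.0783 -0.0232] centre [0.5786 0.049  0.02  ] jaw level 0.3 F [-0.2 -0.4 -0.6] M [-0.61  0.13  0.15] w 0.0266
```

View pics/scene11.png

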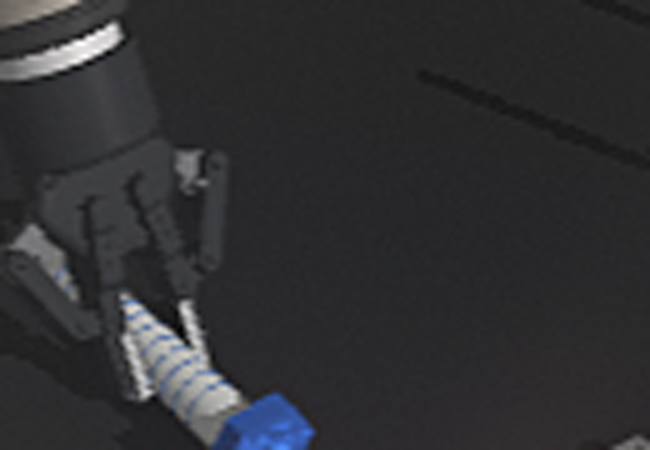

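>>> drive_tool --commands '[{"linear":[-0.0012,0,0.0017],"dr":[0,0,0],"jaw":1},{"linear":[-0.0006,0,0.0008],"dr":[0,0,0],"jaw":1}]'

```text
clock: 12.28
tcp_pos: [0.5794, 0.0784, -0.0233]
orientation: [-1.898, -1.869, -0.591]
contact_force: [-3.1, -2.5, 9.8]
grip_width: 0.0267
```

```bash
python3 st.py
```

```text
t 12.28 tilt 34.3 tcp [ 0.5794  0.0784 -0.0233] centre [0.5787 0.049  0.0198] jaw level 0.28 F [-3.1 -2.5  9.8] M [-0.01  0.69  0.42] w 0.0267
```

>>> drive_tool --commands '[{"linear":[0.0006,0,-0.0008],"dr":[0,0,0],"jaw":1},{"linear":[0,0,0],"dr":[0,0,0],"jaw":0.6},{"linear":[0,0,0],"dr":[0,0,0],"jaw":0.5},{"linear":[0,0,0],"dr":[0,0,0],"jaw":0.3},{"linear":[0,0,0],"dr":[0,0,0],"jaw":0.3}]'

```text
clock: 12.9
tcp_pos: [0.5796, 0.0787, -0.0229]
orientation: [-1.898, -1.869, -0.591]
contact_force: [-0.1, 0.1, 1.0]
grip_width: 0.0596
```

```bash
python3 st.py
python3 - <<'E'
from plan import *
for n,(x,y) in(("scene",(310,190)),("top",(220,190))):
    f=viewer.grab_frame(n);cv2.imwrite(f"pics/{n}12.png",cv2.resize(f[y:y+90,x:x+130,::-1],None,fx=5,fy=5,interpolation=2))
E
```

```text
t 12.9 tilt 34.28 tcp [ 0.5796  0.0787 -0.0229] centre [0.5789 0.0493 0.0202] jaw level 0.29 F [-0.1  0.1  1. ] M [-0.62  0.01 -0.03] w 0.0596
```

View pics/scene12.png

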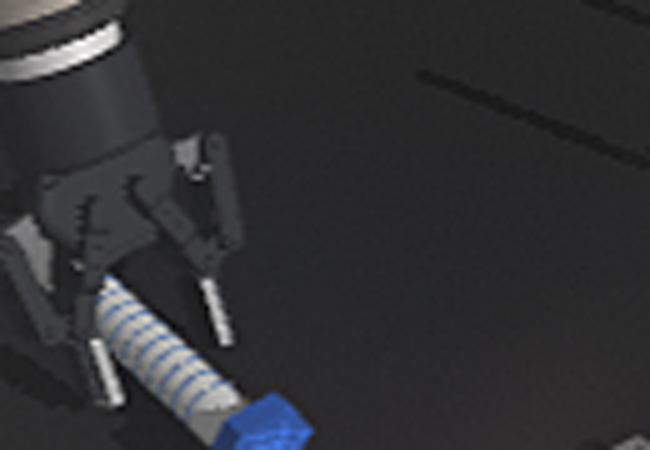

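View pics/top12.png

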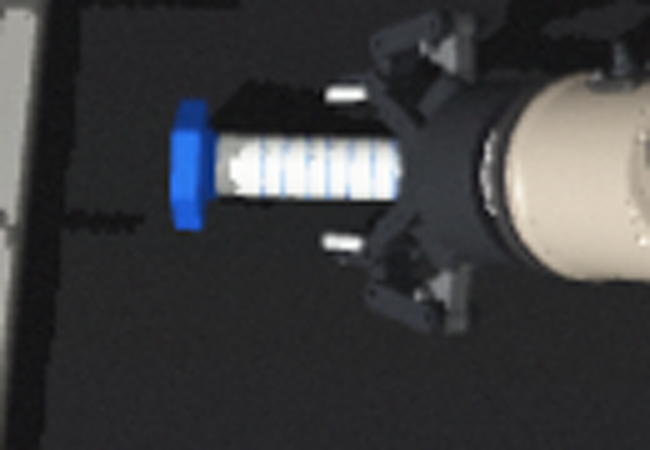

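Laid and released, and it hasn't moved. I'll check the forks' estimated pose with an overlay, and check IK for the re-pick and placing.

```bash
cat > forkov.py <<'E'
from plan import *
def forkpose(cx=.5595,cy=.256,yaw=-4.7):
    u=np.array([np.cos(np.radians(yaw)),np.sin(np.radians(yaw)),0]);k=np.array([0,0,1.])
    F=np.array([cx,cy,0])+.06*u+.12*k
    s=np.radians(22);x=np.cos(s)*u+np.sin(s)*k;y=np.cross(k,u);z=np.cross(x,y)
    return F,np.c_[x,y,z]
if __name__=="__main__":
    F,A=forkpose();print(F,A.round(3).tolist())
    for n,x0,y0,x1,y1,k in(("scene",360,280,450,340,8),("top",165,170,240,265,6)):
        im=cv2.imread(f"pics/{n}0.png")
        im=cv2.resize(im[y0:y1,x0:x1],None,fx=k,fy=k,interpolation=2)
        for xo in(0,-.1):
            V=np.array([[0,.021,0],[0,0,-.021],[0,-.021,0]])+[xo,0,0]
            for dx in(0,-.008):
                p=((proj(n,F+(V+[dx,0,0])@A.T)-[x0,y0]+.5)*k).round().astype(int)
                cv2.polylines(im,[p.reshape(-1,1,2)],False,(0,255,0) if dx==0 else (255,255,0),1)
        cv2.imwrite(f"pics/ov_{n}.png",im)
E
python3 forkov.py
cat > chk3.py <<'E'
from ik import *
from forkov import forkpose
r,D=fit();p=r.x;q=np.array(D[-1 if len(D)<2 else -2]["joints"]);d=.056
F,A=forkpose()
dirm=-A[:,0];cp=F+.054*dirm
pts=[((.58,.06,.023),-92,-34),((.58,.05,.03),-92,-20),((.58,.064,.023),-92,-4),((.58,.06,.15),-92,-4),((.56,.1,.22),-120,-10),((.56,.15,.22),-150,-15),(cp+[0,0,.1],-184.7,-22),(cp,-184.7,-22)]
for c,w,a in pts:
    R=toolR(np.radians(w),np.radians(a));q,e,er=ik(p,R,np.array(c)+R.apply([0,0,d]),q,w=.02);print(w,a,q.round(2),round(e,4),round(er,3))
E
python3 chk3.py
```

```text
[0.61929824 0.25108369 0.12      ] [[0.924, 0.082, -0.373], [-0.076, 0.997, 0.031], [0.375, -0.0, 0.927]]
-92 -34 [ 0.38  0.75 -0.39  1.9  -0.58  0.64  0.54] 0.0 0.0
-92 -20 [ 0.14  0.65 -0.19  1.93 -0.42  0.6   0.3 ] 0.0 0.0
-92 -4 [-0.24  0.63  0.08  1.94 -0.21  0.57 -0.04] 0.0 0.0
-92 -4 [-0.26  0.44  0.12  1.88 -0.16  0.82 -0.08] 0.0 0.0
-120 -10 [-0.36  0.29  0.18  1.93 -0.25  0.83 -0.56] 0.0 0.0
-150 -15 [-0.59  0.24  0.28  2.02 -0.2   0.64 -1.22] 0.0 0.0
-184.7 -22 [-1.26  0.4   0.78  2.02 -0.1   0.52 -2.14] 0.0 0.0
-184.7 -22 [-1.12  0.55  0.61  2.08 -0.19  0.31 -2.11] 0.0 0.0
```

View pics/ov_scene.png

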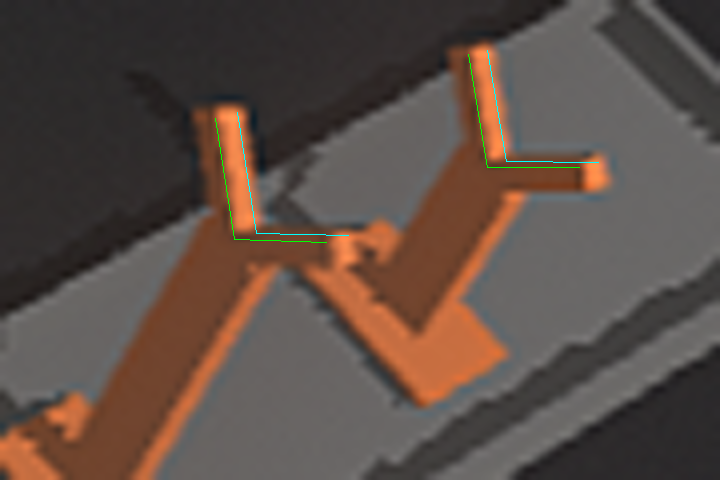

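View pics/ov_top.png

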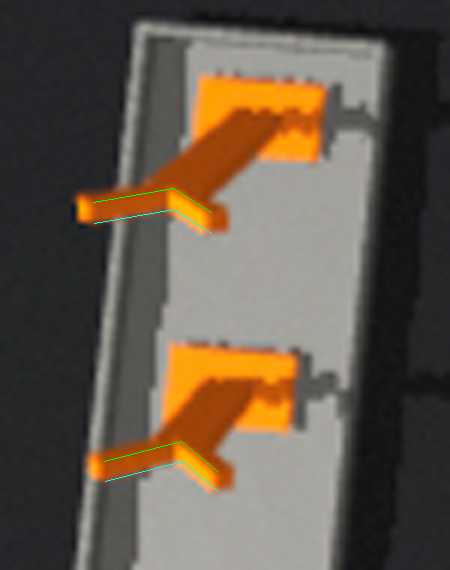

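The fork overlay fits within 1–2 mm. Now I back off straight up and turn upright for the re-pick.

Run:
```python
from plan import *
R0=toolR(-91.9,-34.25);R=toolR(-91.9,4)
plan([(R0,[.5792,.035,.06],.05),(R,np.array([.579,.064,.15])+R.apply([0,0,.056]),.05,10)])
```

```text
now 13.0 [ 0.5796  0.0787 -0.0229] F [-1.1  0.2  0.1] w 0.0597 q [ 0.4   0.75 -0.38  1.9  -0.57  0.66  0.57]
seg 2 rows
{"linear": [0.0053, 0.0004, -0.0465] , "dr": [-0.1, -0.0, 0.5] }
{"linear": [0.0053, 0.0004, -0.0465] , "dr": [-0.1, -0.0, 0.5] }
seg 4 rows
{"linear": [0.01, -0.0003, -0.0035] , "dr": [0.0, -9.6, 0.0] }
{"linear": [0.0093, -0.0003, -0.0051] , "dr": [0.0, -9.6, 0.0] }
{"linear": [0.0083, -0.0003, -0.0066] , "dr": [0.0, -9.6, 0.0] }
{"linear": [0.0071, -0.0003, -0.0079] , "dr": [0.0, -9.6, 0.0] }
```

>>> drive_tool --commands '[{"linear":[0.003,0,-0.03],"dr":[0,0,0],"jaw":0.3},{"linear":[0.005,0,-0.046],"dr":[0,0,0.5],"jaw":0.3},{"linear":[0.005,0,-0.03],"dr":[0,0,0.5],"jaw":0.3},{"linear":[0.01,0,-0.0035],"dr":[0,-9.6,0],"jaw":0.3},{"linear":[0.0093,0,-0.005],"dr":[0,-9.6,0],"jaw":0.3},{"linear":[0.0083,0,-0.0066],"dr":[0,-9.6,0],"jaw":0.3},{"linear":[0.0071,0,-0.008],"dr":[0,-9.6,0],"jaw":0.3},{"linear":[0,0,0],"dr":[0,0,0],"jaw":0.3}]'

```text
clock: 14.0
tcp_pos: [0.5813, 0.0533, 0.1105]
orientation: [2.218, 2.136, -0.098]
contact_force: [0.6, -0.2, -1.3]
grip_width: 0.0601
```

```bash
python3 log.py
python3 - <<'E'
from plan import *
for n in("scene","top"):
    f=viewer.grab_frame(n);cv2.imwrite(f"pics/{n}13f.png",f[:,:,::-1])
    x,y=dict(scene=(300,180),top=(225,185))[n]
    cv2.imwrite(f"pics/{n}13.png",cv2.resize(f[y:y+100,x:x+130,::-1],None,fx=6,fy=6,interpolation=2))
E
```

```text
t 14.0 q [-0.252  0.428  0.     1.845  0.108  0.898 -0.358] p [0.5813 0.0533 0.1105] w 0.0601 F [ 0.6 -0.2 -1.3]
[[ 0.038  0.999 -0.004]
 [ 0.995 -0.038 -0.088]
 [-0.088 -0.001 -0.996]]
```

View pics/scene13.png

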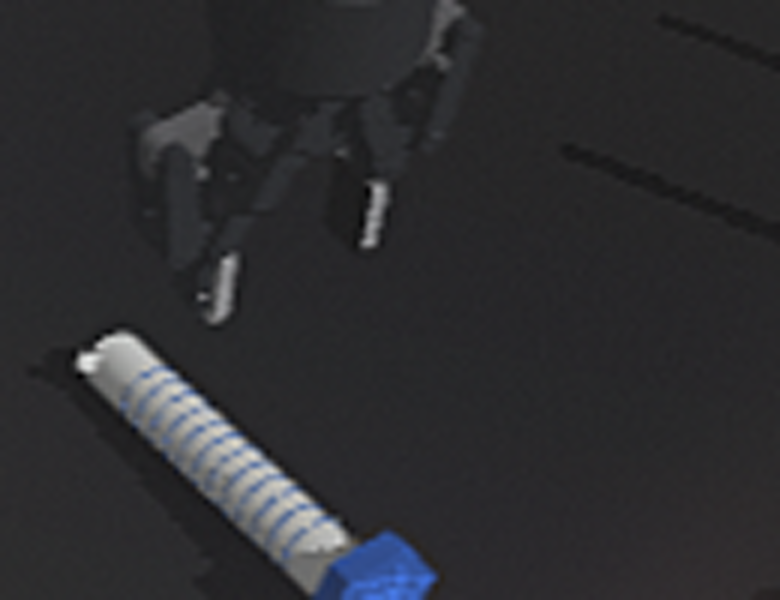

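View pics/top13.png

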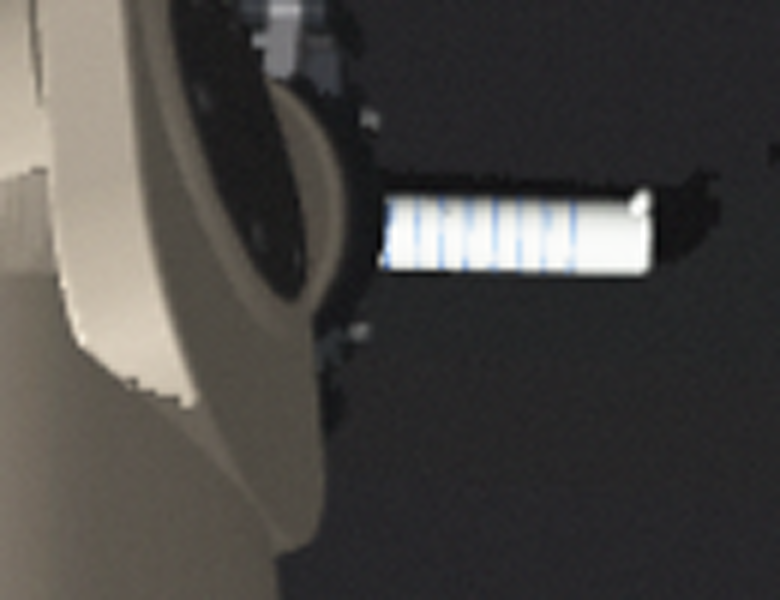

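Run:
```python
from plan import *
m=ray("top",cr(225,185,6,[650,236])[0],.014);a=ray("top",cr(225,185,6,[400,232])[0],.02)
print("mouth",m,"pt",a,"dir",np.degrees(np.arctan2(m[1]-a[1],m[0]-a[0])))
ms=ray("scene",cr(300,180,6,[108,358])[0],.014);hs=ray("scene",cr(300,180,6,[332,568])[0],.026);print("scene mouth",ms,"heel",hs)
R=toolR(-91.9,4)
```

```text
mouth [ 0.57876729 -0.05202853  0.014     ] pt [0.57990489 0.04557003 0.02      ] dir -90.66780629965092
scene mouth [ 0.57782849 -0.05260309  0.014     ] heel [0.58080839 0.10126743 0.026     ]
```

Run:
```python
from plan import *
R=toolR(-91,4);c=np.array([.580,.0623,.0215])
plan([(R,c+[0,0,.05]+R.apply([0,0,.056]),.05),(R,c+R.apply([0,0,.056]),.03)])
```

```text
now 14.1 [0.5807 0.0458 0.1096] F [-0.1 -0.3  1. ] w 0.0598 q [-0.24  0.43  0.    1.85  0.11  0.9  -0.35]
seg 2 rows
{"linear": [0.0104, -0.0005, 0.0463] , "dr": [-0.1, 0.6, -0.9] }
{"linear": [0.01, -0.0005, 0.0464] , "dr": [-0.1, 0.6, -0.9] }
seg 2 rows
{"linear": [0.0017, -0.0, 0.0249] , "dr": [0.0, 0.0, 0.0] }
{"linear": [0.0017, -0.0, 0.0249] , "dr": [0.0, 0.0, 0.0] }
```

>>> drive_tool --commands '[{"linear":[0.0104,0,0.043],"dr":[0,0.6,-0.9],"jaw":0.3},{"linear":[0.01,0,0.043],"dr":[0,0.6,-0.9],"jaw":0.3},{"linear":[0,0,0],"dr":[0,0,0],"jaw":0.3},{"linear":[0,0,0],"dr":[0,0,0],"jaw":0.3}]'

```text
clock: 14.6
tcp_pos: [0.5818, 0.0494, 0.0212]
orientation: [2.224, 2.156, -0.08]
contact_force: [-0.2, -0.6, 0.2]
grip_width: 0.06
```

Run:
```python
from plan import *
R=toolR(-91,4);c=np.array([.580,.0623,.0215])
plan([(R,c+R.apply([0,0,.056]),.03)])
for n in["scene"]:
    f=viewer.grab_frame(n)
    x,y=dict(scene=(300,180),top=(225,185))[n]
    cv2.imwrite(f"pics/{n}14.png",cv2.resize(f[y:y+100,x:x+130,::-1],None,fx=6,fy=6,interpolation=2))
```

```text
now 14.6 [0.5818 0.0494 0.0212] F [-0.2 -0.6  0.2] w 0.06 q [-0.22  0.55 -0.01  1.9   0.1   0.72 -0.34]
seg 2 rows
{"linear": [0.0063, -0.0009, 0.0275] , "dr": [-0.2, -0.1, -0.4] }
{"linear": [0.0063, -0.001, 0.0274] , "dr": [-0.2, -0.1, -0.4] }
```

View pics/scene14.png

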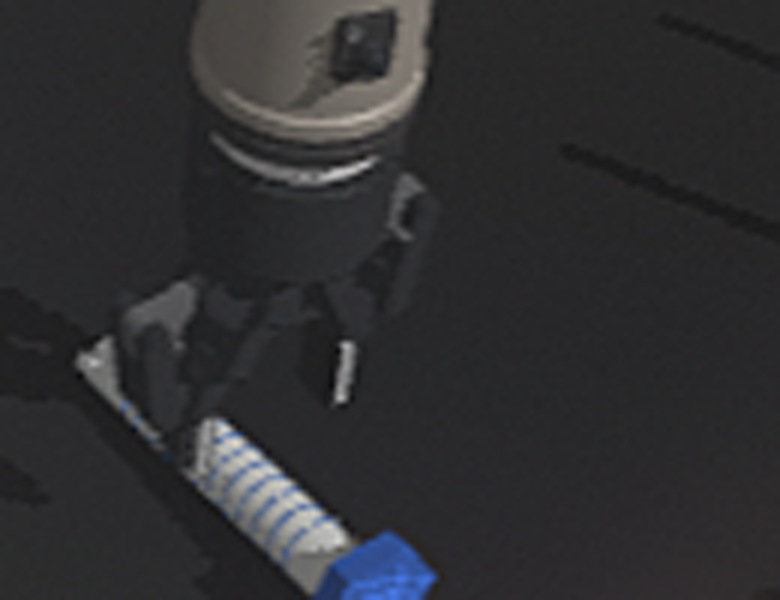

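>>> drive_tool --commands '[{"linear":[0.0063,-0.001,0.027],"dr":[0,0,-0.4],"jaw":0.3},{"linear":[0.0063,-0.001,0.022],"dr":[0,0,-0.4],"jaw":0.3},{"linear":[0,0,0],"dr":[0,0,0],"jaw":0.3}]'

```text
clock: 15.02
tcp_pos: [0.5842, 0.057, -0.0239]
orientation: [2.211, 2.164, -0.069]
contact_force: [0.6, 0.5, 0.6]
grip_width: 0.0597
```

Run:
```python
from plan import *
R=toolR(-91,4);c=np.array([.580,.0623,.0215])
plan([(R,c+R.apply([0,0,.056]),.03)])
```

```text
now 15.03 [ 0.5842  0.057  -0.0239] F [0.6 0.5 0.6] w 0.0597 q [-0.24  0.62 -0.01  1.91  0.12  0.63 -0.36]
seg 1 rows
{"linear": [0.002, -0.0043, 0.0104] , "dr": [0.1, -0.3, -0.2] }
```

>>> drive_tool --commands '[{"linear":[0.002,-0.003,0.006],"dr":[0,0,0],"jaw":0.3},{"linear":[0,0,0],"dr":[0,0,0],"jaw":0.3}]'

```text
clock: 15.28
tcp_pos: [0.5831, 0.0582, -0.0275]
orientation: [2.211, 2.16, -0.064]
contact_force: [0.1, -0.2, 0.1]
grip_width: 0.0596
```

Run:
```python
from plan import *
R=toolR(-91,4);c=np.array([.580,.0623,.0215])
plan([(R,c+R.apply([0,0,.056]),.03)])
f=viewer.grab_frame("scene");x,y=300,180
cv2.imwrite("pics/s15.png",cv2.resize(f[y:y+100,x:x+130,::-1],None,fx=6,fy=6,interpolation=2))
```

```text
now 15.28 [ 0.5831  0.0582 -0.0275] F [ 0.1 -0.2  0.1] w 0.0596 q [-0.24  0.62 -0.01  1.92  0.12  0.62 -0.37]
seg 1 rows
{"linear": [0.0005, -0.0032, 0.0068] , "dr": [0.4, -0.3, -0.3] }
```

View pics/s15.png

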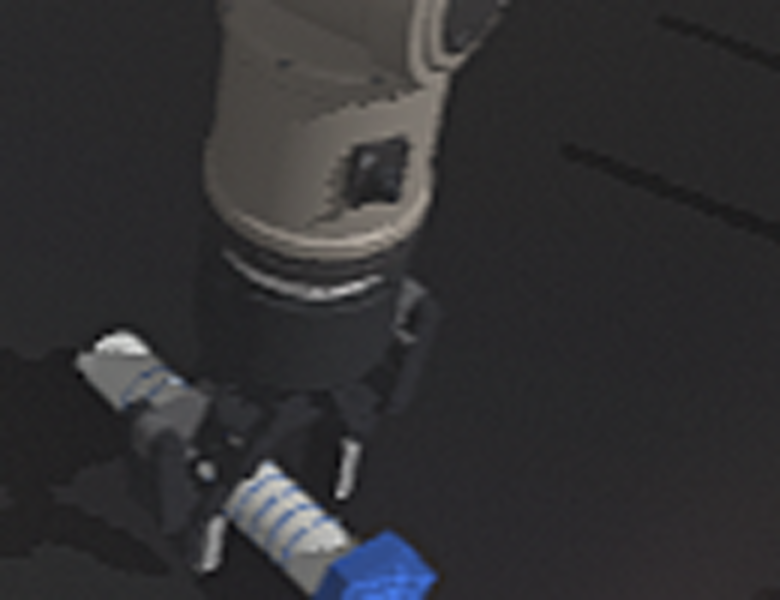

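>>> drive_tool --commands '[{"linear":[0.0005,-0.003,0.005],"dr":[0.4,0,0],"jaw":0.3},{"linear":[0,-0.001,0.002],"dr":[0,0,0],"jaw":0.3},{"linear":[0,0,0],"dr":[0,0,0],"jaw":0.5},{"linear":[0,0,0],"dr":[0,0,0],"jaw":1},{"linear":[0,0,0],"dr":[0,0,0],"jaw":1},{"linear":[0,0,0],"dr":[0,0,0],"jaw":1}]' --force 35

```text
clock: 16.08
tcp_pos: [0.5801, 0.0582, -0.0335]
orientation: [2.214, 2.162, -0.07]
contact_force: [-0.8, 0.8, 0.6]
grip_width: 0.0269
```

```bash
python3 log.py;python3 st.py
```

```text
t 16.07 q [-0.241  0.631 -0.008  1.92   0.117  0.609 -0.367] p [ 0.5801  0.0582 -0.0335] w 0.0269 F [-0.8  0.8  0.6]
[[ 0.024  1.    -0.   ]
 [ 0.998 -0.024 -0.064]
 [-0.064  0.001 -0.998]]
t 16.07 tilt 3.7 tcp [ 0.5801  0.0582 -0.0335] centre [0.5801 0.0615 0.0185] jaw level 0.09 F [-0.8  0.8  0.6] M [ 0.06  0.12 -0.  ] w 0.0269
```

```bash
cat > pl.py <<'E'
from plan import *
from forkov import forkpose
F,A=forkpose();d=.0551
def P(c,h,a): R=toolR(h,a);return (R,np.array(c)+R.apply([0,0,d]))
cp=F+A[:,0]*(.005-.0545)
E
python3 - <<'E'
from pl import *
print(cp)
plan([P([.58,.0615,.20],-91.4,3.7)+(.05,)])
E
```

```text
[0.57355697 0.25484431 0.10145697]
now 16.07 [ 0.5801  0.0582 -0.0335] F [-0.8  0.8  0.6] w 0.0269 q [-0.24  0.63 -0.01  1.92  0.12  0.61 -0.37]
seg 4 rows
{"linear": [-0.0029, 0.0, -0.0445] , "dr": [0.0, -0.0, 0.0] }
{"linear": [-0.0029, 0.0, -0.0445] , "dr": [0.0, -0.0, 0.0] }
{"linear": [-0.0029, -0.0, -0.0445] , "dr": [0.0, -0.0, 0.0] }
{"linear": [-0.0029, -0.0, -0.0445] , "dr": [0.0, -0.0, 0.0] }
```

>>> drive_tool --commands '[{"linear":[-0.001,0,-0.02],"dr":[0,0,0],"jaw":1},{"linear":[-0.003,0,-0.045],"dr":[0,0,0],"jaw":1},{"linear":[-0.003,0,-0.045],"dr":[0,0,0],"jaw":1},{"linear":[-0.003,0,-0.045],"dr":[0,0,0],"jaw":1},{"linear":[-0.003,0,-0.035],"dr":[0,0,0],"jaw":1}]'

```text
clock: 16.7
tcp_pos: [0.5778, 0.0571, 0.1645]
orientation: [2.215, 2.164, -0.075]
contact_force: [-0.0, 0.4, -1.2]
grip_width: 0.027
```

Run:
```python
from pl import *
f=viewer.grab_frame("scene");cv2.imwrite("pics/s16.png",f[:,:,::-1])
plan([P(cp+[0,0,.15],-184.7,-14.2)+(.05,9.5)])
```

```text
now 16.75 [0.5806 0.0574 0.1694] F [ 0.7 -1.3  2.3] w 0.0264 q [-0.23  0.35 -0.02  1.8   0.08  1.   -0.32]
seg 10 rows
{"linear": [0.0194, 0.0002, -0.0041] , "dr": [-0.8, 1.3, 9.3] }
{"linear": [0.0193, -0.0029, -0.0037] , "dr": [-0.8, 1.3, 9.3] }
{"linear": [0.0186, -0.006, -0.0033] , "dr": [-0.8, 1.3, 9.3] }
{"linear": [0.0175, -0.0089, -0.003] , "dr": [-0.8, 1.3, 9.3] }
{"linear": [0.0159, -0.0115, -0.0027] , "dr": [-0.8, 1.3, 9.3] }
{"linear": [0.0139, -0.0139, -0.0026] , "dr": [-0.8, 1.3, 9.3] }
{"linear": [0.0115, -0.016, -0.0025] , "dr": [-0.8, 1.3, 9.3] }
{"linear": [0.0088, -0.0176, -0.0025] , "dr": [-0.8, 1.3, 9.3] }
{"linear": [0.0059, -0.0188, -0.0026] , "dr": [-0.8, 1.3, 9.3] }
{"linear": [0.0029, -0.0194, -0.0028] , "dr": [-0.8, 1.3, 9.3] }
```

View pics/s16.png

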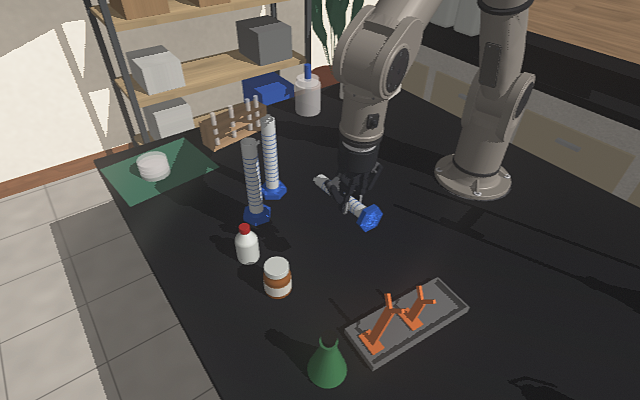

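>>> drive_tool --commands '[{"linear":[0.0194,0,-0.0041],"dr":[-0.8,1.3,9.3],"jaw":1},{"linear":[0.0193,-0.003,-0.0037],"dr":[-0.8,1.3,9.3],"jaw":1},{"linear":[0.0186,-0.006,-0.0033],"dr":[-0.8,1.3,9.3],"jaw":1},{"linear":[0.0175,-0.009,-0.003],"dr":[-0.8,1.3,9.3],"jaw":1},{"linear":[0.016,-0.0115,-0.0027],"dr":[-0.8,1.3,9.3],"jaw":1},{"linear":[0.014,-0.014,-0.0026],"dr":[-0.8,1.3,9.3],"jaw":1},{"linear":[0.0115,-0.016,-0.0025],"dr":[-0.8,1.3,9.3],"jaw":1}]'

```text
clock: 17.62
tcp_pos: [0.5874, 0.1958, 0.2]
orientation: [3.056, 0.572, 0.276]
contact_force: [0.2, -1.1, -2.8]
grip_width: 0.0269
```

```bash
python3 log.py
python3 - <<'E'
from pl import *
plan([P(cp+[0,0,.13],-184.7,-14.2)+(.05,9.5)])
E
```

```text
t 17.62 q [-0.587  0.28   0.15   1.848  0.031  0.851 -1.665] p [0.5874 0.1958 0.2   ] w 0.0269 F [ 0.2 -1.1 -2.8]
[[ 0.917  0.357  0.177]
 [ 0.361 -0.933  0.012]
 [ 0.169  0.052 -0.984]]
now 17.62 [0.5874 0.1958 0.2   ] F [ 0.2 -1.1 -2.8] w 0.0269 q [-0.59  0.28  0.15  1.85  0.03  0.85 -1.66]
seg 3 rows
{"linear": [0.0056, -0.0184, 0.0074] , "dr": [-0.8, 1.2, 8.6] }
{"linear": [0.0026, -0.0191, 0.0073] , "dr": [-0.8, 1.2, 8.6] }
{"linear": [-0.0004, -0.0194, 0.007] , "dr": [-0.8, 1.2, 8.6] }
```

>>> drive_tool --commands '[{"linear":[0.0056,-0.0184,0.0074],"dr":[-0.8,1.2,8.6],"jaw":1},{"linear":[0.0026,-0.0191,0.0073],"dr":[-0.8,1.2,8.6],"jaw":1},{"linear":[-0.0004,-0.0194,0.007],"dr":[-0.8,1.2,8.6],"jaw":1},{"linear":[0,0,0],"dr":[0,0,0],"jaw":1},{"linear":[0,0,0],"dr":[0,0,0],"jaw":1}]'

```text
clock: 18.25
tcp_pos: [0.586, 0.2564, 0.1825]
orientation: [3.108, -0.145, 0.39]
contact_force: [0.3, -0.2, -1.1]
grip_width: 0.0269
```

```bash
python3 log.py
python3 - <<'E'
from pl import *
for n in("scene","top"):
    f=viewer.grab_frame(n);cv2.imwrite(f"pics/{n}17f.png",f[:,:,::-1])
    x,y=dict(scene=(320,190),top=(150,150))[n]
    cv2.imwrite(f"pics/{n}17.png",cv2.resize(f[y:y+150,x:x+160,::-1],None,fx=4.5,fy=3.9*4.5/3.9*.85,interpolation=2))
plan([P(cp+[0,0,.03],-184.7,-14.2)+(.05,9.5)])
E
```

```text
t 18.25 q [-0.798  0.315  0.246  1.868  0.104  0.769 -2.302] p [0.586  0.2564 0.1825] w 0.0269 F [ 0.3 -0.2 -1.1]
[[ 0.965 -0.092  0.247]
 [-0.091 -0.996 -0.017]
 [ 0.247 -0.006 -0.969]]
now 18.35 [0.5861 0.2564 0.1824] F [ 0.2  0.2 -0.5] w 0.0267 q [-0.8   0.32  0.25  1.87  0.1   0.77 -2.3 ]
seg 3 rows
{"linear": [-0.0082, 0.0011, 0.0338] , "dr": [-0.1, -0.0, -0.3] }
{"linear": [-0.0082, 0.001, 0.0338] , "dr": [-0.1, -0.0, -0.3] }
{"linear": [-0.0082, 0.0009, 0.0338] , "dr": [-0.1, -0.0, -0.3] }
```

View pics/scene17.png

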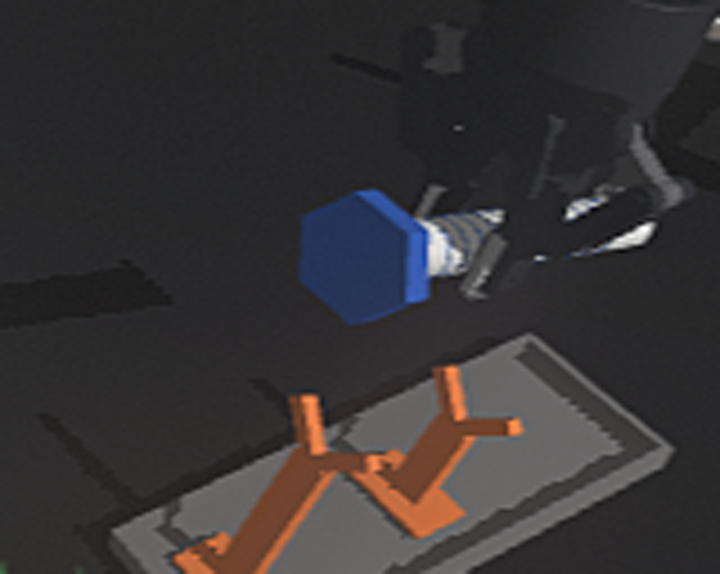

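View pics/top17f.png

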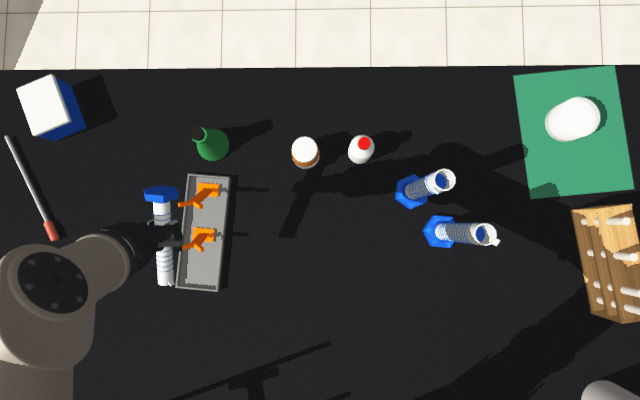

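Run:
```python
from pl import *
o=monitor.get_obs();R=Ro.from_rotvec(o["orientation"]);c=o["tcp_pos"]-R.apply([0,0,d])
s=np.radians(7.8);dm=R.apply([-np.cos(s),0,-np.sin(s)]);
for sg in(1,-1):
    dm=R.apply([sg*np.cos(s),0,sg*np.sin(s)]);print("dir",dm.round(3),"pitch",np.degrees(np.arcsin(dm[2])))
# pick the one pointing -x
s0=[R.apply([sg*np.cos(s),0,x*np.sin(s)]) for sg in(1,-1) for x in(1,-1)]
dm=min(s0,key=lambda v:abs(v[2]+.3746)+ (v[0]>0)*5)
print("dm",dm.round(3),"pitch",np.degrees(np.arcsin(dm[2])),"c",c)
heel=c-.0545*dm;mouth=heel+.168*dm;foot=heel-.012*dm
for n in("scene","top"):
    print(n,"heel",proj(n,heel).round(1),"mouth",proj(n,mouth).round(1),"footend",proj(n,foot).round(1))
    im=cv2.imread(f"pics/{n}17f.png");x0,y0=dict(scene=(370,210),top=(130,170))[n]
    a=np.c_[A[:,0]]
    im=cv2.resize(im[y0:y0+125,x0:x0+100],None,fx=5,fy=4.8,interpolation=2)
    y=np.cross([0,0,1],dm);y/=np.linalg.norm(y);u=np.cross(dm,y)
    for P0,r,col in((heel,.014,(0,255,0)),(mouth,.014,(0,255,255)),(heel,.03,(255,0,255)),(foot,.03,(255,255,0))):
        th=np.linspace(0,2*np.pi,7 if r>.02 else 40)
        X=P0+r*(np.cos(th)[:,None]*y+np.sin(th)[:,None]*u)
        p=((proj(n,X)-[x0,y0]+.5)*[5,4.8]).round().astype(int);cv2.polylines(im,[p.reshape(-1,1,2)],True,col,1)
    cv2.imwrite(f"pics/ov17{n}.png",im)
```

```text
dir [ 0.989 -0.094  0.113] pitch 6.506036053246181
dir [-0.989  0.094 -0.113] pitch -6.506036053246181
dm [-0.922  0.09  -0.376] pitch -22.105650295561595 c [0.57254915 0.25731637 0.23582642]
scene heel [[403.2 256.6]] mouth [[459.3 248. ]] footend [[398.5 257.4]]
top heel [[161.3 197.8]] mouth [[165.1 282.4]] footend [[161.  191.2]]
```

View pics/ov17scene.png

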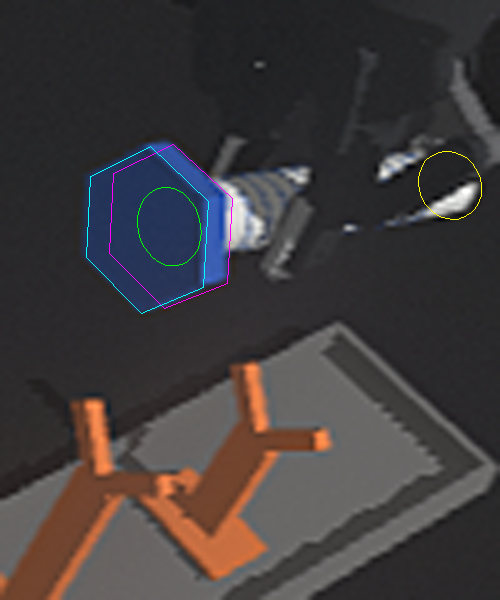

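View pics/ov17top.png

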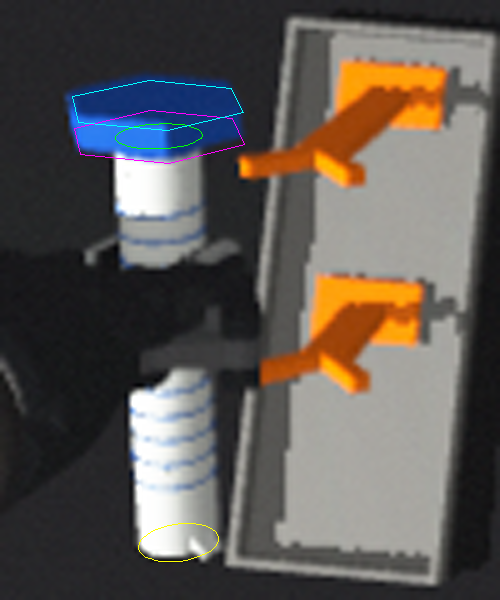

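>>> drive_tool --commands '[{"linear":[-0.0082,0.001,0.0338],"dr":[0,0,-0.3],"jaw":1},{"linear":[-0.0082,0.001,0.0338],"dr":[0,0,-0.3],"jaw":1},{"linear":[-0.0082,0.001,0.0338],"dr":[0,0,-0.3],"jaw":1},{"linear":[0,0,0],"dr":[0,0,0],"jaw":1},{"linear":[0,0,0],"dr":[0,0,0],"jaw":1}]'

```text
clock: 18.98
tcp_pos: [0.5921, 0.2493, 0.0805]
orientation: [3.109, -0.126, 0.399]
contact_force: [1.2, 0.3, -1.1]
grip_width: 0.0272
```

```bash
cat > ov.py <<'E'
from pl import *
import sys
tag=sys.argv[1]
o=monitor.get_obs();R=Ro.from_rotvec(o["orientation"]);c=o["tcp_pos"]-R.apply([0,0,d])
s=np.radians(7.8);dm=R.apply([-np.cos(s),0,np.sin(s)])
heel=c-.0545*dm
print("t",round(o["clock"],2),"heel in fork frame mm",(A.T@(heel-F)*1000).round(1),"dm in fork",(A.T@dm).round(3),"F",o["contact_force"].round(1),"in fork",(A.T@o["contact_force"]).round(1),"w",round(o["grip_width"],4),"q6",o["joints"].round(2))
if tag!="x":
  for n in("scene","top"):
    im=viewer.grab_frame(n)[:,:,::-1];x0,y0=dict(scene=(360,230),top=(150,170))[n]
    cv2.imwrite(f"pics/{tag}{n}.png",cv2.resize(im[y0:y0+110,x0:x0+110],None,fx=5,fy=5,interpolation=2))
E
python3 ov.py a18
python3 - <<'E'
from pl import *
plan([P(cp,-184.7,-14.2)+(.01,9.5)])
E
```

```text
t 18.98 heel in fork frame mm [21.8 -4.4 28.5] dm in fork [-1.     0.001 -0.007] F [ 1.2  0.3 -1.1] in fork [ 0.7  0.4 -1.4] w 0.0272 q6 [-0.76  0.45  0.23  1.95  0.09  0.55 -2.29]
now 19.07 [0.5919 0.2495 0.0806] F [ 0.2 -0.3 -0.8] w 0.0268 q [-0.76  0.45  0.23  1.95  0.09  0.55 -2.29]
seg 4 rows
{"linear": [-0.0033, -0.0009, 0.0076] , "dr": [-0.1, -0.1, -0.0] }
{"linear": [-0.0033, -0.0009, 0.0076] , "dr": [-0.1, -0.1, -0.0] }
{"linear": [-0.0033, -0.0009, 0.0076] , "dr": [-0.1, -0.1, -0.0] }
{"linear": [-0.0033, -0.0009, 0.0076] , "dr": [-0.1, -0.1, -0.0] }
```

View pics/a18scene.png

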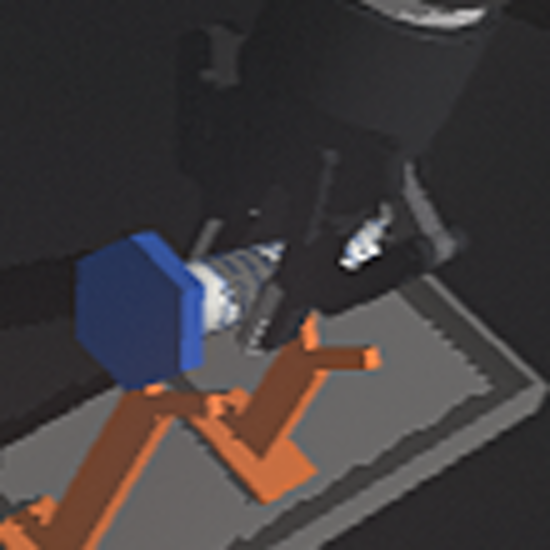

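View pics/a18top.png

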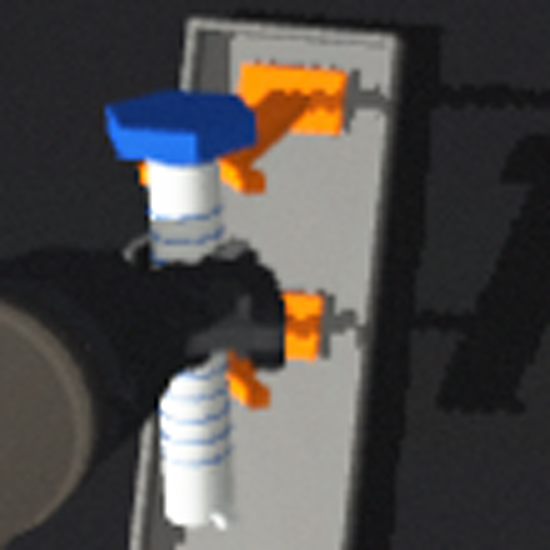

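>>> drive_tool --commands '[{"linear":[-0.0033,-0.0015,0.0076],"dr":[0,0,0],"jaw":1},{"linear":[-0.0033,-0.0015,0.0076],"dr":[0,0,0],"jaw":1},{"linear":[-0.0033,-0.001,0.0076],"dr":[0,0,0],"jaw":1},{"linear":[0,0,0],"dr":[0,0,0],"jaw":1},{"linear":[0,0,0],"dr":[0,0,0],"jaw":1}]'

```text
clock: 19.7
tcp_pos: [0.589, 0.2557, 0.0565]
orientation: [3.111, -0.125, 0.403]
contact_force: [0.2, -0.9, -1.3]
grip_width: 0.027
```

```bash
python3 ov.py x
python3 - <<'E'
from pl import *
plan([P(cp,-184.7,-14.2)+(.02,9.5)])
E
```

```text
t 19.7 heel in fork frame mm [9.4 1.6 7.7] dm in fork [-1.     0.001 -0.009] F [ 0.2 -0.9 -1.3] in fork [-0.2 -0.9 -1.3] w 0.027 q6 [-0.77  0.48  0.23  1.97  0.09  0.49 -2.31]
now 19.7 [0.589  0.2557 0.0565] F [ 0.2 -0.9 -1.3] w 0.027 q [-0.77  0.48  0.23  1.97  0.09  0.49 -2.31]
seg 1 rows
{"linear": [-0.0039, 0.0022, 0.0076] , "dr": [-0.5, -0.5, 0.0] }
```

>>> drive_tool --commands '[{"linear":[-0.002,0.001,0.004],"dr":[0,-0.5,0],"jaw":1},{"linear":[-0.0005,0,0.0012],"dr":[0,0,0],"jaw":1},{"linear":[0,0,0],"dr":[0,0,0],"jaw":1}]'

```text
clock: 20.08
tcp_pos: [0.5881, 0.2546, 0.0507]
orientation: [3.113, -0.126, 0.389]
contact_force: [0.4, 0.8, -1.2]
grip_width: 0.0269
```

```bash
python3 ov.py x
```

```text
t 20.07 heel in fork frame mm [6.9 0.5 2.1] dm in fork [-1.     0.001 -0.   ] F [ 0.4  0.8 -1.2] in fork [-0.1  0.8 -1.2] w 0.0269 q6 [-0.76  0.49  0.22  1.97  0.09  0.49 -2.3 ]
```

>>> drive_tool --commands '[{"linear":[-0.0005,0,0.0012],"dr":[0,0,0],"jaw":1},{"linear":[0,0,0],"dr":[0,0,0],"jaw":1}]'

```text
clock: 20.32
tcp_pos: [0.5881, 0.2547, 0.0495]
orientation: [3.113, -0.126, 0.39]
contact_force: [-1.1, 0.9, -1.2]
grip_width: 0.0267
```

```bash
python3 ov.py x
```

```text
t 20.32 heel in fork frame mm [6.4 0.5 1. ] dm in fork [-1.     0.001 -0.001] F [-1.1  0.9 -1.2] in fork [-1.5  0.8 -0.7] w 0.0267 q6 [-0.76  0.5   0.22  1.97  0.09  0.49 -2.3 ]
```

>>> drive_tool --commands '[{"linear":[-0.0005,0,0.0012],"dr":[0,0,0],"jaw":1},{"linear":[0,0,0],"dr":[0,0,0],"jaw":1}]'

```text
clock: 20.58
tcp_pos: [0.5882, 0.255, 0.0487]
orientation: [3.114, -0.127, 0.391]
contact_force: [-0.8, -0.2, -0.3]
grip_width: 0.0267
```

```bash
python3 ov.py x
```

```text
t 20.57 heel in fork frame mm [6.2 0.8 0.3] dm in fork [-1.     0.002 -0.001] F [-0.8 -0.2 -0.3] in fork [-0.8 -0.2  0. ] w 0.0267 q6 [-0.76  0.5   0.22  1.97  0.09  0.48 -2.3 ]
```

>>> drive_tool --commands '[{"linear":[-0.0005,0,0.0012],"dr":[0,0,0],"jaw":1},{"linear":[0,0,0],"dr":[0,0,0],"jaw":1}]'

```text
clock: 20.82
tcp_pos: [0.5882, 0.2552, 0.0485]
orientation: [-3.114, 0.128, -0.392]
contact_force: [-1.7, -0.5, 0.1]
grip_width: 0.0269
```

```bash
python3 ov.py x
```

```text
t 20.82 heel in fork frame mm [6.1 0.8 0.1] dm in fork [-1.     0.003 -0.002] F [-1.7 -0.5  0.1] in fork [-1.5 -0.7  0.7] w 0.0269 q6 [-0.76  0.5   0.22  1.97  0.08  0.48 -2.3 ]
```

>>> drive_tool --commands '[{"linear":[-0.002,0,0.0003],"dr":[0,0,0],"jaw":1},{"linear":[-0.002,0,0.0003],"dr":[0,0,0],"jaw":1},{"linear":[0,0,0],"dr":[0,0,0],"jaw":1}]'

```text
clock: 21.2
tcp_pos: [0.5854, 0.2555, 0.0474]
orientation: [-3.113, 0.129, -0.395]
contact_force: [-1.0, -0.3, 1.2]
grip_width: 0.0269
```

```bash
python3 ov.py a19
```

```text
t 21.2 heel in fork frame mm [2.9 0.9 0.3] dm in fork [-1.     0.004 -0.004] F [-1.  -0.3  1.2] in fork [-0.4 -0.4  1.5] w 0.0269 q6 [-0.77  0.5   0.22  1.98  0.09  0.48 -2.31]
```

View pics/a19scene.png

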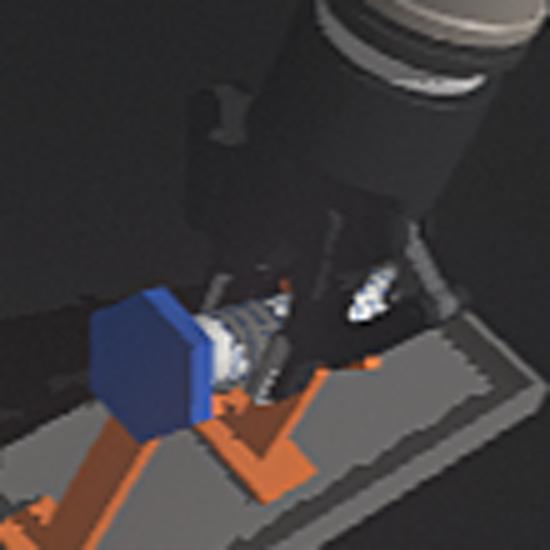

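View pics/a19top.png

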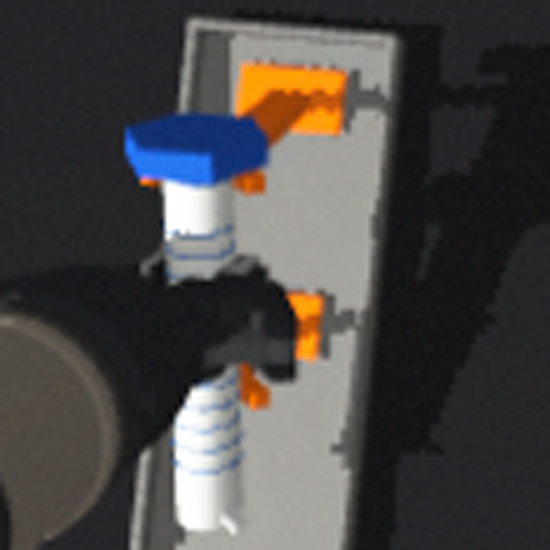

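Seated in the Vs with the foot uphill and about 3 mm from the fork. I'll keep sliding it down the slope.

>>> drive_tool --commands '[{"linear":[-0.002,0,0.0003],"dr":[0,0,0],"jaw":1},{"linear":[-0.001,0,0.0001],"dr":[0,0,0],"jaw":1},{"linear":[0,0,0],"dr":[0,0,0],"jaw":1}]'

```text
clock: 21.68
tcp_pos: [0.5831, 0.2558, 0.0464]
orientation: [-3.113, 0.129, -0.396]
contact_force: [0.9, 0.4, 2.2]
grip_width: 0.0269
```

```bash
python3 ov.py x
```

```text
t 21.68 heel in fork frame mm [0.3 0.9 0.3] dm in fork [-1.     0.004 -0.005] F [0.9 0.4 2.2] in fork [1.7 0.5 1.7] w 0.0269 q6 [-0.77  0.49  0.23  1.98  0.09  0.47 -2.31]
```

>>> drive_tool --commands '[{"linear":[-0.0015,0,0.0002],"dr":[0,0,0],"jaw":1},{"linear":[0,0,0],"dr":[0,0,0],"jaw":1}]'

```text
clock: 21.92
tcp_pos: [0.5816, 0.2559, 0.0458]
orientation: [-3.113, 0.129, -0.396]
contact_force: [-1.0, -0.2, 1.3]
grip_width: 0.0267
```

```bash
python3 ov.py x
```

```text
t 21.93 heel in fork frame mm [-1.3  0.9  0.3] dm in fork [-1.     0.004 -0.005] F [-1.  -0.2  1.3] in fork [-0.5 -0.3  1.5] w 0.0267 q6 [-0.78  0.49  0.23  1.99  0.09  0.47 -2.32]
```

>>> drive_tool --commands '[{"linear":[-0.0015,0,0.0002],"dr":[0,0,0],"jaw":1},{"linear":[-0.0005,0,0],"dr":[0,0,0],"jaw":1}]'

```text
clock: 22.18
tcp_pos: [0.5805, 0.256, 0.0454]
orientation: [-3.112, 0.13, -0.398]
contact_force: [3.5, -0.3, -0.3]
grip_width: 0.0272
```

```bash
python3 ov.py x
```

```text
t 22.18 heel in fork frame mm [-2.5  0.9  0.5] dm in fork [-1.     0.004 -0.006] F [ 3.5 -0.3 -0.3] in fork [ 3.2  0.  -1.6] w 0.0272 q6 [-0.78  0.49  0.23  1.99  0.09  0.46 -2.32]
```

>>> drive_tool --commands '[{"linear":[-0.0015,0,0.0002],"dr":[0,0,0],"jaw":1},{"linear":[-0.0005,0,0],"dr":[0,0,0],"jaw":1}]'

```text
clock: 22.42
tcp_pos: [0.5807, 0.2561, 0.0455]
orientation: [-3.11, 0.131, -0.403]
contact_force: [3.4, -0.4, -0.0]
grip_width: 0.0266
```

```bash
python3 ov.py x
```

```text
t 22.43 heel in fork frame mm [-2.5  0.8  0.6] dm in fork [-1.     0.005 -0.009] F [ 3.4 -0.4 -0. ] in fork [ 3.1 -0.1 -1.3] w 0.0266 q6 [-0.78  0.49  0.23  1.99  0.09  0.46 -2.32]
```

>>> drive_tool --commands '[{"linear":[0,0,0],"dr":[0,0,0],"jaw":0.6},{"linear":[0,0,0],"dr":[0,0,0],"jaw":0.5},{"linear":[0,0,0],"dr":[0,0,0],"jaw":0.3},{"linear":[0,0,0],"dr":[0,0,0],"jaw":0.3}]'

```text
clock: 22.92
tcp_pos: [0.5775, 0.2564, 0.0438]
orientation: [-3.113, 0.128, -0.396]
contact_force: [0.7, -0.0, 0.6]
grip_width: 0.0595
```

```bash
python3 ov.py a20
```

```text
t 22.93 heel in fork frame mm [-5.8  1.1  0. ] dm in fork [-1.     0.003 -0.005] F [ 0.7 -0.   0.6] in fork [0.9 0.  0.3] w 0.0595 q6 [-0.78  0.49  0.23  1.99  0.09  0.46 -2.32]
```

View pics/a20scene.png

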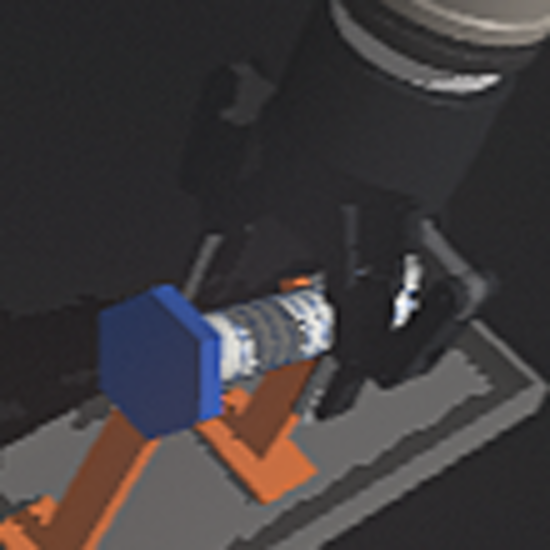

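View pics/a20top.png

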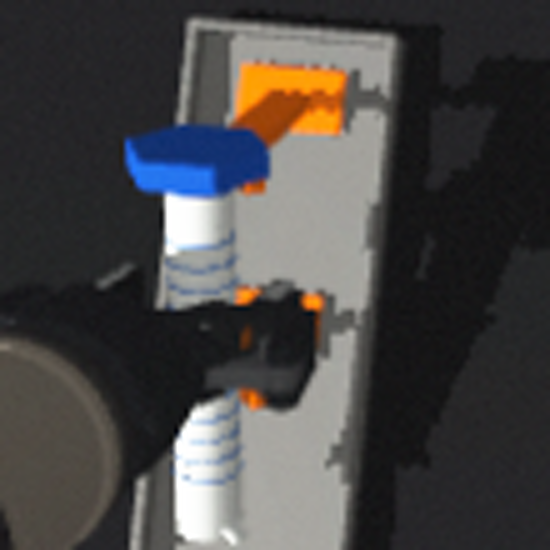

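>>> drive_tool --commands '[{"linear":[0,0,-0.01],"dr":[0,0,0],"jaw":0.3},{"linear":[0.002,0,-0.03],"dr":[0,0,0],"jaw":0.3},{"linear":[0,0,-0.045],"dr":[0,0,0],"jaw":0.3},{"linear":[0,0,-0.05],"dr":[0,0,0],"jaw":0.3},{"linear":[-0.04,0,-0.04],"dr":[0,0,0],"jaw":0.3},{"linear":[-0.04,0,-0.04],"dr":[0,0,0],"jaw":0.3},{"linear":[0,0,0],"dr":[0,0,0],"jaw":0.3}]'

```text
clock: 23.9
tcp_pos: [0.4452, 0.2653, 0.2426]
orientation: [-3.108, 0.13, -0.399]
contact_force: [0.6, -0.1, -0.6]
grip_width: 0.0599
```

```bash
python3 ov.py a21
python3 - <<'E'
from pl import *
for n in("scene","top"):
    f=viewer.grab_frame(n)[:,:,::-1].copy();cv2.imwrite(f"pics/{n}22f.png",f)
    x0,y0,k=dict(scene=(350,270,8),top=(160,170,6))[n]
    im=cv2.resize(f[y0:y0+ (70 if n=="scene" else 95),x0:x0+90],None,fx=k,fy=k,interpolation=2)
    dm=-A[:,0];y=A[:,1];u=A[:,2]
    for P0,r,col in((F,.03,(255,0,255)),(F-.012*dm,.03,(255,255,0)),(F+.168*dm,.014,(0,255,255))):
        th=np.linspace(0,2*np.pi,7 if r>.02 else 40)+np.pi/2*0
        X=P0+r*(np.cos(th)[:,None]*y+np.sin(th)[:,None]*u)
        p=((proj(n,X)-[x0,y0]+.5)*k).round().astype(int);cv2.polylines(im,[p.reshape(-1,1,2)],True,col,1)
    cv2.imwrite(f"pics/ov22{n}.png",im)
E
```

```text
t 23.9 heel in fork frame mm [-54.5  -1.3 234.1] dm in fork [-1.     0.006 -0.007] F [ 0.6 -0.1 -0.6] in fork [ 0.3 -0.1 -0.8] w 0.0599 q6 [-1.01  0.04  0.23  2.05  0.22  0.89 -2.56]
```

View pics/a21scene.png

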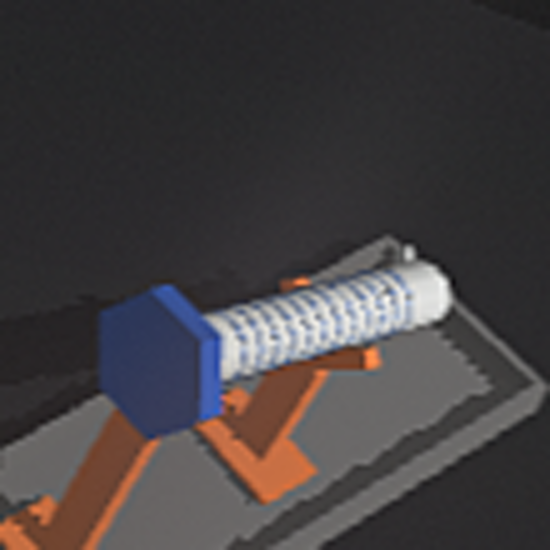

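View pics/ov22scene.png

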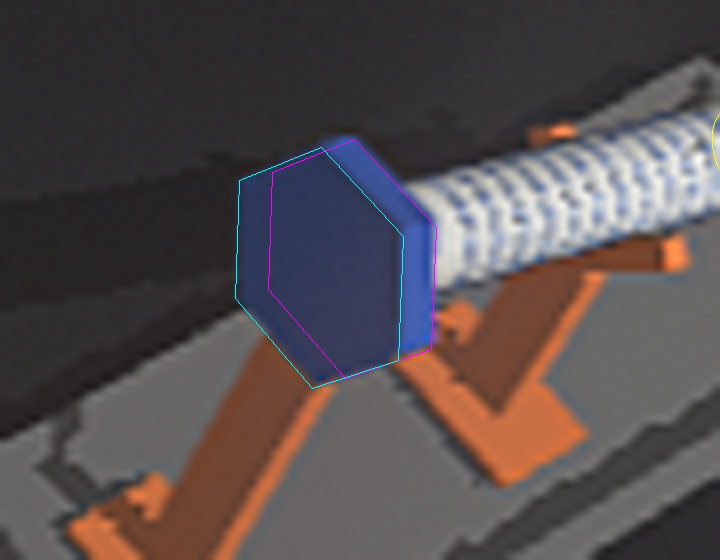

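View pics/ov22top.png

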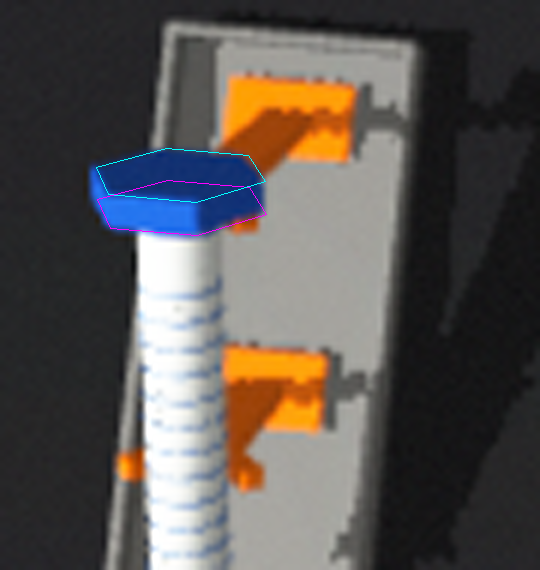

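View pics/scene22f.png

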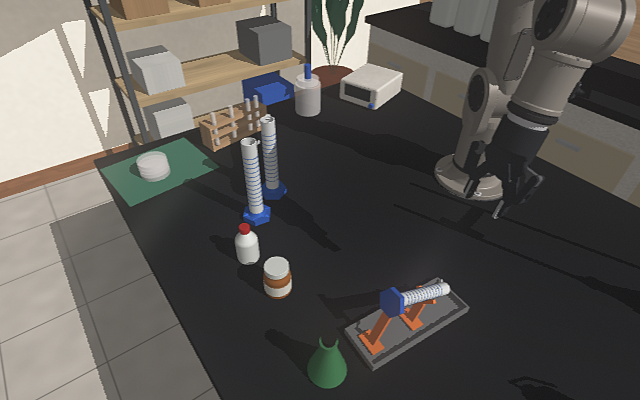

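View pics/top22f.png

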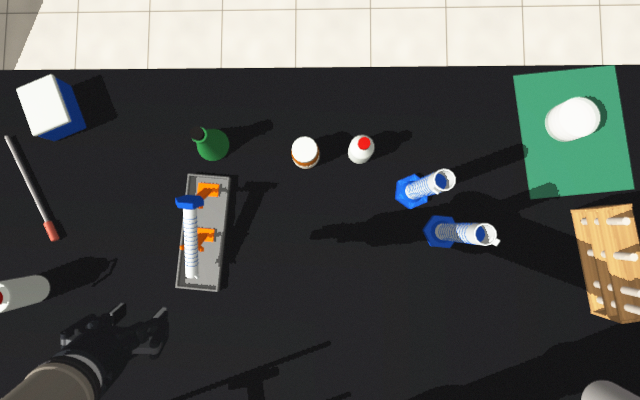

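The cylinder lies in both forks (scene 415,296; top 190,235), foot uphill and mouth over the tray. The flask, jar and bottle are unmoved and the gripper is clear, so I'm handing in.

```bash
python3 -c "
from bench import monitor,job
print(monitor.get_obs()['clock']);print(job.hand_in())"
```

```text
24.1
the job is handed in; nothing more can be done
None
```

The measuring cylinder is draining in the two forks, mouth downhill over the tray, and the job was handed in at 24.1 s.

**What I did:** I laid the smallest cylinder on a flat of its foot on the black bench and let go. I then picked it up afresh, turned it to the slope and set it in the Vs. I slid it downhill until it stopped, opened the gripper and backed well away.

**Last checks:**
- **Seating:** the final pictures show it in both forks, with the foot uphill of the upper fork. It matches the seated model to about 1 mm.
- **Snug against the fork:** it stopped dead under about 3 N of downhill push, well above what friction in the Vs should give. The fork hides the contact in the pictures. They cannot rule out a gap of 1–2 mm, and I did not push again after letting go.
- **Bystanders:** the flask, jar, bottle and the two larger cylinders stand where they were.

**Disagreements:**
- **Finger ends:** the pictures put them about 40 mm short of where the reported TCP would, allowing for the jaw opening. I went by the pictures, and both the barrel grip and the contact with the bench agreed with that.
- **First grasp:** I gripped the upright cylinder once, saw it would have come down on a corner of its foot, opened again without lifting and re-gripped about 33° round.
- **Heel reading:** at the stop, the arm's own reading put the foot face 2.5 mm past the fork face, which I put down to grasp and pose uncertainty.

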